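# Set up the photo stand for the inventory picture

### The arm

A 6-joint arm with a two-finger parallel gripper is mounted at the origin on the work surface; the furniture and walls round the work are solid. World frame = base frame: x ahead of the robot, y to its left, z up, the work surface at z = 0. Lengths are in m, angles in rad, forces in N, time in s.
With the tool pointing down it reaches from about 0.25 to 0.775 m from the base axis. Payload 8.9 kg.
Tool frame: the origin (TCP) lies at the very end of the fingers, on their centre line; the grasp point (between the pads) lies 19 mm behind it; z points along the fingers, y is the line along which they close (so a half turn about z gives the same grasp; the last joint's range is limited). The gripper opens to 85 mm and grips with 20 to 120 N. Pads are 22 mm wide; open, the fingers measure 114 mm over their backs; the gripper's body (76 mm by 85 mm) begins 54 mm behind the grasp point. The pads swing forward as they close: fully open they stand 13 mm farther back than shut.
Start: joints at [1.012, 0.291, -0.153, 1.127, 0, 1.431], TCP at [0.214, 0.479, 0.231] pointing down, gripper open.
Joint ranges: [-2.52, 2.52], [-0.91, 1.74], [-1.3, 1.37], [-1.96, 2.02], [-1.52, 1.47], [-3.14, 3.14]. Speed limits (rad/s): [2.22, 2.22, 2.79, 3.14, 3.14, 3.14].

### API

Orientations are given as a unit quaternion [x, y, z, w].
In Python, from station import get_obs, imaging, workorder gives the robot as it stands.
- The arm moves only by the shell command python3 -m pendant 'ROWS' [OPENING] [FORCE]. ROWS is a JSON object of lists of equal length, an entry for each row: "linear": the shift along the tool's x, y, z in m, a list of three; "twist": the turn about the tool's z in degrees. A call has 1 to 5 rows; each row shifts and turns the commanded pose from where the row before left it, along the tool's axes as they then stand; what a row does not reach is not made up. A row lasts 1/12 s, in which the tool goes at most 41.7 mm and 7.16 degrees, less where a joint would pass 70% of its speed; a pose out of reach is approached as far as the arm can. A call is refused whole if a number of a shift passes 0.0417 or a number of a turn 7.16, either way. A call with a gripper value outside its range is refused whole. OPENING is the closure, from 0 (fully open) to 1 (shut), set as the call begins (- or left out, the last holds). The fingers move at their own pace and stop on an object; FORCE is the grip in N (left out, the last holds). Time passes only in rows, so rows that do not move let the fingers close. It gives the time, the measured TCP pose, the force, the opening and the grip force at its end, in the units of the state.
- get_obs(): the state, without advancing time (a new reading comes with each control period).
- imaging.grab_frame(name): name is "scene" or "top" or "wrist"; returns the picture (384x512x3 uint8, red, green, blue); there is no depth.
- imaging.camera_info(name): a dict with "camera_matrix" (3x3 intrinsics, pixels), "k1" (the pictures are not rectified: a ray, as slopes to the right and down, at radius r is drawn at 1 + k1 r^2 times it, then the intrinsics apply), "camera_from_world" (4x4, takes a point from world to camera coordinates). Camera axes: x right, y up, looking along -z (the intrinsics and any distortion apply to the point x, -y, -z); pixel columns grow to the right and rows downward; lengths in m; the calibration is good to about 2 mm. A picture is of the moment at which its call begins: read the wrist's pose just before it. camera_info takes no time and is no camera call; for the wrist camera it gives the pose at the moment of the call.
- workorder.close_job(): hands the job in; it is judged then, once.
The state is a dict: "time_s": time; "q": joint angles; "qd": joint speeds; "effort": joint torques, N m; "ee_pos": TCP position; "ee_rot": TCP orientation; "ft_force": force on the tool from outside, world axes, zero at the start; "ft_torque": the same for the moment, N m; "width": finger opening in m; "grasp_force": force on a finger pad.
Only numpy, scipy, OpenCV 4.12 (cv2) and the standard library are available. Lean on these libraries where they do the work, as an engineer would, in place of code of your own. Each camera call takes 0.05 s, during which the arm holds its last target. There are 200 camera calls.

### The job

Get the small photo stand ready for an inventory picture: first swing the lamp arm out of the way, to 80 degrees or more from its position straight across the pad, and let go, then open the white backdrop to 110 degrees from the pad (the red mark), let go and check that it holds. Then stand every stationery article that lies to the right of the stand (stapler, mouse, red box, wooden stamp, jar; some of them may be missing) the right way up on the grey pad, and last swing the lamp back until its arm stands over the red pointer, and let go. Leave the blue sponge pot where it is.

Things in the scene. Friction and masses are not known exactly. Their poses are not given: they have to be found in the camera images.
- pad (a point): centre of the top face of the flat grey pad of the photo stand, 160 mm (its own x, front to back) by 280 mm (its own y, right to left); the top is 5 mm above the desk and level. The stand (pad, backdrop, lamp) is fixed to the desk; its place and yaw vary. The pad's frame is the stand's frame: x to the back, y to the left seen from the front, z up.
- backdrop (a joint): angle of the white backdrop board (140 mm deep, 230 wide, 6 thick) above the pad, like a laptop screen: 0 = folded flat over the pad, 1.571 = upright, range 0 to 2.3 rad; at the goal's 110 degrees (1.920 rad) it leans back a little. A friction hinge (0.5 N m, about 4 N at the handle) holds it wherever it is left. A white disc at its left side carries marks every 20 degrees from 30 to 150; the red one is 110.
- backdrop_hinge (a point): point on the hinge axis of the backdrop, midway along it; the axis is parallel to the pad's y and lies 100 mm behind the pad's centre and 25 mm above the pad's top
- backdrop_grip (a point): grip point of the red round handle peg, 14 mm in diameter, 46 mm long, that sticks out to the right (along the pad's -y) from the backdrop's right edge, 130 mm from the hinge axis; this point is 23 mm from its end and 145 mm to the right of the hinge point; it moves on a circle about the hinge axis. Free all round, can be pinched from above across the peg at any backdrop angle; the peg may turn between the fingers.
- lamp_arm (a joint): angle of the lamp arm, which swings level about the lamp post; 0 = arm points along the pad's -y (to the right, over the pad); grows as the head swings to the front (clockwise seen from above); 1.571 = points along the pad's -x, clear of the pad to its front left; range -0.3 to 2.2. A friction hinge (0.2 N m) holds it wherever it is left. Swung out of the way means 80 degrees (1.40 rad) or more.
- lamp_post (a point): point on the vertical axis of the lamp arm at the arm's height (160 mm above the desk), 20 mm behind and 210 mm left of the pad's centre
- lamp_grip (a point): grip point on the upright steel pin, 16 mm in diameter, on top of the black lamp head (64 mm across), 140 mm from the post axis; the pin stands free from 13 to 59 mm above the arm's axis, this point is 42 mm above it (202 mm above the desk). The pin may turn between the fingers. Its own -y points along the arm away from the post.
- pointer (a joint): angle of the red pointer on the lamp post below the arm, measured just as joint lamp_arm: the lamp arm shall in the end stand above the pointer, at this angle. The pointer differs from start to start and cannot be moved.
- pointer_tip (a point): tip of the red pointer needle, 85 mm from the post axis and 130 mm above the desk; its own -y points along the needle away from the post
- stapler_mid (a point): black stapler, 128 mm long (its own x), 26 wide (y), 48 high; stands on its base. The point is its centre, 24 mm above its underside; z up. One of the articles to photograph; may be absent.
- mouse_mid (a point): grey and black computer mouse, 112 mm long (its own x), 60 wide (y), 38 high; take it across the 60 mm, low down. The point is its centre, 19 mm above its underside; z up. One of the articles to photograph; may be absent.
- staple_box_mid (a point): small red closed card box, 40 mm (its own x) by 62 (y), 20 high. The point is its centre, 10 mm above its underside; z up. One of the articles to photograph.
- wood_stamp_mid (a point): round wooden hand stamp standing upright, 38 mm across at most (foot and handle top), waisted between, 73 high. The point is its centre, 38 mm above its underside; z up. One of the articles to photograph; may be absent.
- vial_2_mid (a point): clear round jar with dark grey lid standing upright, 42 mm across, 54 high. The point is its centre, 27 mm above its underside; z up. One of the articles to photograph; may be absent.
- moistener_mid (a point): blue round pot with yellow sponge, 64 mm across, 24 high, bystander, loose, must not be pushed; the point is 12 mm above its underside
There are look-alikes about, which are no part of the job. Of the things that look like the part that bears staple_box_mid, take the one that is farthest from the robot's base at the start.

How it is judged:
By the outcome, as a careful person would: the job done as asked, in the order asked, and still so for the second after the job is handed in, with the robot touching nothing.
Of stapler, mouse, wood_stamp, vial_2 only 2 to 4 are there at a start; the rules pass over those that are not, and their reading is None.
At some moment in a run one of staple_box may be knocked a few centimetres aside while the robot is not near it.
It also fails if it takes over 210 s, if anything falls off the work surface, if the arm or the gripper's body presses on something with over 40 N, if the wrist force passes 120 N, or if a joint passes its speed limit or range.

## Working session

There is one attempt and no reset: what is moved stays moved. The work goes in short steps, Python scripts to look and compute and a shell command to move; the robot and the scene stay as the last step left them, time stands still between calls to the robot, and variables do not carry over. Pictures are saved under pics/ and viewed, at most 14 in all, crops included, and the job is handed in when it is done.

```bash
ls; mkdir -p pics; cat > h.py <<'E'
import numpy as np, cv2
from station import get_obs, imaging, workorder
def cam(n):
    c=imaging.camera_info(n); return np.array(c["camera_matrix"]),c["k1"],np.array(c["camera_from_world"])
def ray(c,uv):
    K,k1,T=c
    d=np.array([(uv[0]-K[0,2])/K[0,0],(uv[1]-K[1,2])/K[1,1]])
    s=d.copy()
    for _ in range(20): s=d/(1+k1*(s@s))
    R=T[:3,:3]; o=-R.T@T[:3,3]
    v=R.T@np.array([s[0],-s[1],-1.]); return o,v/np.linalg.norm(v)
def onz(c,uv,z):
    o,v=ray(c,uv); return o+v*(z-o[2])/v[2]
def proj(c,P):
    K,k1,T=c
    p=T[:3,:3]@np.asarray(P,float)+T[:3,3]; s=np.array([p[0],-p[1]])/-p[2]
    s=s*(1+k1*(s@s)); return np.array([K[0,0]*s[0]+K[0,2],K[1,1]*s[1]+K[1,2]])
def tri(c1,u1,c2,u2):
    o1,v1=ray(c1,u1);o2,v2=ray(c2,u2)
    t=np.linalg.lstsq(np.c_[v1,-v2],o2-o1,rcond=None)[0]
    a,b=o1+t[0]*v1,o2+t[1]*v2
    return (a+b)/2,np.linalg.norm(a-b)
def save(n,f,box=None,scale=None):
    im=imaging.grab_frame(n); np.save(f'pics/{f}.npy',im)
    if box: im=im[box[1]:box[3],box[0]:box[2]]
    if scale: im=cv2.resize(im,None,fx=scale,fy=scale,interpolation=cv2.INTER_CUBIC)
    cv2.imwrite(f'pics/{f}.png',im[:,:,::-1]); return im
E
python3 - <<'E'
from h import *
o=get_obs(); print({k:np.round(v,3) for k,v in o.items()})
for n in("scene","top"):
    save(n,n+'0',scale=1.5); K,k1,T=cam(n); print(n,K.round(1).tolist(),k1,(-T[:3,:3].T@T[:3,3]).round(3), T[:3,:3].round(2).tolist())
E
```

```text
pics
{'time_s': np.float64(0.0), 'q': array([ 1.012,  0.291, -0.154,  1.127, -0.   ,  1.431]), 'qd': array([ 0.   ,  0.   , -0.001,  0.001,  0.001,  0.002]), 'effort': array([-0.0000e+00, -5.3715e+01,  3.3137e+01,  1.6000e-02, -0.0000e+00,
        0.0000e+00]), 'ee_pos': array([0.214, 0.479, 0.231]), 'ee_rot': array([ 0.208,  0.978, -0.001, -0.   ]), 'ft_force': array([-0.018,  0.257, -1.215]), 'ft_torque': array([ 0.026, -0.01 ,  0.006]), 'grasp_force': np.float64(0.0), 'width': np.float64(0.085)}
scene [[396.6, 0.0, 258.7], [0.0, 396.6, 198.7], [0.0, 0.0, 1.0]] 0.010375457920240378 [ 0.05  -1.005  1.021] [[0.9, -0.43, -0.01], [0.29, 0.59, 0.76], [-0.32, -0.69, 0.65]]
top [[472.8, 0.0, 255.2], [0.0, 472.8, 195.4], [0.0, 0.0, 1.0]] -0.13369460253651647 [ 0.288 -0.047  1.593] [[0.02, -1.0, 0.02], [0.99, 0.03, 0.15], [-0.15, 0.01, 0.99]]
```

View pics/scene0.png

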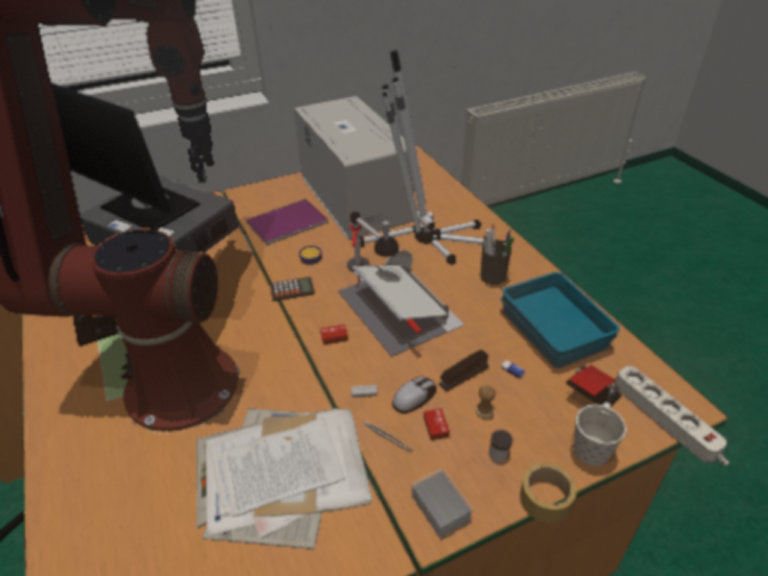

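View pics/top0.png

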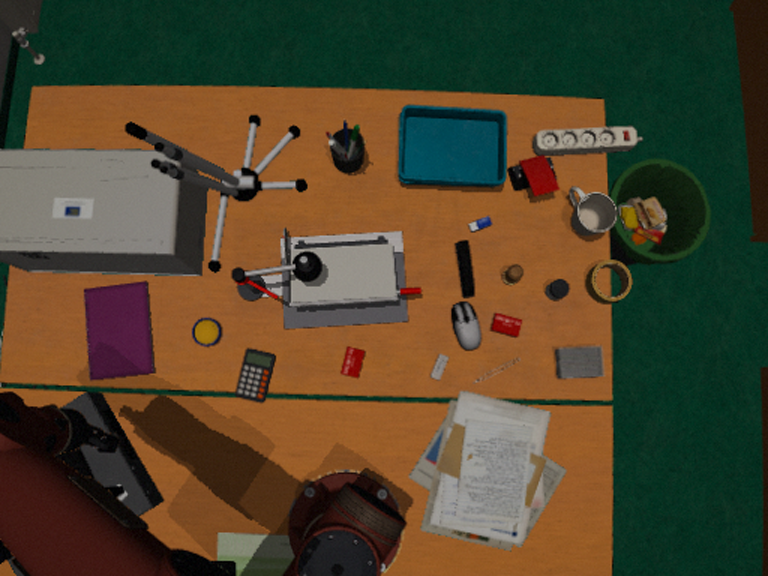

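```bash
python3 - <<'E'
import numpy as np,cv2
im=np.load('pics/top0.npy')[140:260,150:420]; cv2.imwrite('pics/t1.png',cv2.resize(im,None,fx=2.9,fy=2.9,interpolation=cv2.INTER_CUBIC)[:,:,::-1])
im=np.load('pics/scene0.npy')[135:320,215:360]; cv2.imwrite('pics/s1.png',cv2.resize(im,None,fx=3.2,fy=3.2,interpolation=cv2.INTER_CUBIC)[:,:,::-1])
E
```

```text
(no output)
```

View pics/t1.png

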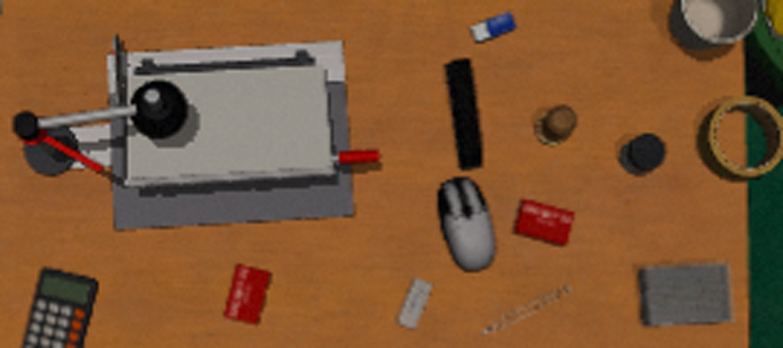

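View pics/s1.png

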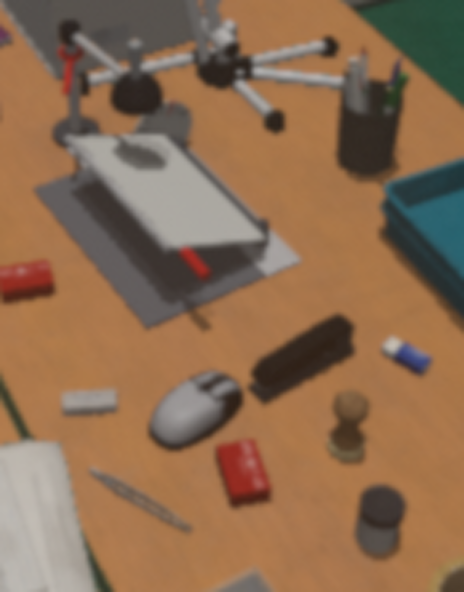

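```bash
cat > m1.py <<'E'
from h import *
ct,cs=cam('top'),cam('scene')
T=lambda u,v:(150+u/2.9,140+v/2.9)
S=lambda u,v:(215+u/3.2,135+v/3.2)
fr=onz(ct,T(354,214),.005);fl=onz(ct,T(115,230),.005);br=onz(ct,T(345,82),.005)
frs=onz(cs,S(150,327),.005);fls=onz(cs,S(36,188),.005)
print('corners top',fr.round(3),fl.round(3),br.round(3),'scene',frs.round(3),fls.round(3),[np.linalg.norm(a-b).round(3) for a,b in((fr,fl),(fr,br),(frs,fls))])
fr=(fr+frs)/2; fl=(fl+fls)/2
y=(fl-fr)[:2];y/=np.linalg.norm(y);x=np.array([y[1],-y[0]]);yaw=np.arctan2(x[1],x[0])
c=(fr+fl)[:2]/2+.08*x
print('pad',c.round(4),'yaw deg',np.degrees(yaw).round(2))
post=c-.02*x+.21*y; hinge=c+.1*x
print('post',post.round(4),'hinge',hinge.round(4))
pt=onz(ct,T(26,126),.168)[:2]; print('post seen',pt.round(3))
pin=onz(ct,T(152,96),.219)[:2]; print('pin seen top',pin.round(3), np.linalg.norm(pin-post).round(3))
tip=onz(ct,T(113,176),.13)[:2];print('tip?',tip.round(3),np.linalg.norm(tip-post).round(3))
def ang(p,o=post):
    d=p-o; return np.arctan2(-(d@x),-(d@y))
print('lamp',ang(pin),ang(pin,pt),'ptr',ang(tip),ang(tip,pt))
g,e=tri(ct,T(359,156),cs,S(195,263)); print('grip tri',g.round(3),e.round(4))
d=g[:2]-hinge; print('in hinge frame x',d@x,'y',d@y,'z',g[2]-.03,'ang',np.arctan2(g[2]-.03,-(d@x)))
for n,t,z in(('stapler',(464,113),.048),('mouse',(467,224),.03),('box',(545,222),.02),('stamp',(560,123),.07),('jar',(644,153),.054)):
    print(n,onz(ct,T(*t),z)[:2].round(3))
E
python3 m1.py
```

```text
corners top [ 0.462 -0.129  0.005] [0.436 0.148 0.005] [ 0.618 -0.116  0.005] scene [ 0.465 -0.131  0.005] [0.442 0.145 0.005] [np.float64(0.279), np.float64(0.157), np.float64(0.277)]
pad [0.5308 0.0154] yaw deg 5.09
post [0.4922 0.2228] hinge [0.6304 0.0243]
post seen [0.528 0.227]
pin seen top [0.554 0.09 ] 0.146
tip? [0.482 0.137] 0.086
lamp -0.3458757372295604 -0.0970142567115006 ptr 0.20376538383960066 0.5594782374521702
grip tri [ 0.52  -0.13   0.078] 0.0008
in hinge frame x -0.12409314784772589 y -0.14393470065976235 z 0.048117133232077086 ang 0.3699017384150876
stapler [ 0.577 -0.252]
mouse [ 0.451 -0.258]
box [ 0.456 -0.351]
stamp [ 0.564 -0.359]
jar [ 0.535 -0.46 ]
```

```bash
cat > nx.py <<'E'
# python3 nx.py X Y Z [ANG of tool y, deg mod 180 | -] [N]: constant row (v in tool axes, twist) to be repeated N times
import sys
from h import *
from scipy.spatial.transform import Rotation as Ro
o=get_obs(); R=Ro.from_quat(o['ee_rot']); M=R.as_matrix(); p=o['ee_pos']; ya=np.degrees(np.arctan2(M[1,1],M[0,1]))
print('t %.1f p %s yang %.1f w %.4f gf %.1f F %s tilt %.2f'%(o['time_s'],np.round(p,4),ya,o['width'],o['grasp_force'],np.round(o['ft_force'],1),np.degrees(np.arccos(-M[2,2]))))
if len(sys.argv)>3:
    t=np.array(sys.argv[1:4],float); d=t-p
    ang=0
    if len(sys.argv)>4 and sys.argv[4]!='-':
        best=None
        for k in range(-3,4):
            dy=float(sys.argv[4])+180*k-ya; q6=np.degrees(np.arctan2(t[1],t[0]))+90-(ya+dy); q6=(q6+180)%360-180
            dq=np.degrees(o['q'][5])+(np.degrees(np.arctan2(t[1],t[0])-o['q'][0]))-dy
            if abs(dq)<168 and (best is None or abs(dy)<abs(best[0])): best=(dy,dq)
        ang=-best[0]; print('twist total %.1f -> q6 %.0f'%(ang,best[1]))
    n=int(sys.argv[5]) if len(sys.argv)>5 else max(1,int(np.ceil(max(np.linalg.norm(d)/.038,abs(ang)/7.1))))
    dl=ang/n
    S=sum((M@Ro.from_euler('z',k*dl,degrees=True).as_matrix() for k in range(n)))
    v=np.linalg.solve(S,d); print('N',n,'linear',v.round(4).tolist(),'twist %.2f'%dl, 'world d',d.round(3))
E
python3 nx.py 0.553 0.089 0.28 189
```

```text
t 0.1 p [0.2137 0.4791 0.2308] yang 66.0 w 0.0855 gf 0.0 F [-0.  -0.6 -0.2] tilt 0.07
twist total 57.0 -> q6 90
N 14 linear [-0.0385, 0.001, -0.0035] twist 4.07 world d [ 0.339 -0.39   0.049]
```

```bash
sed -i "s/for k in range(-3,4):/A=sys.argv[4]\n        for k in ([0] if A[0]=='=' else range(-3,4)):/; s/dy=float(sys.argv\[4\])/dy=float(A.strip('='))/" nx.py; python3 nx.py 0.553 0.089 0.28 =189
```

```text
t 0.1 p [0.2137 0.4791 0.2308] yang 66.0 w 0.0855 gf 0.0 F [-0.  -0.6 -0.2] tilt 0.07
twist total -123.0 -> q6 -90
N 18 linear [-0.0042, -0.0348, -0.0027] twist -6.84 world d [ 0.339 -0.39   0.049]
```

```bash
python3 nx.py 0.553 0.089 0.28; python3 -m pendant '{"linear":[[-0.033,-0.0154,-0.0035],[-0.033,-0.0154,-0.0035],[-0.033,-0.0154,-0.0035],[-0.033,-0.0154,-0.0035],[-0.033,-0.0154,-0.0035]],"twist":[0,0,0,0,0]}' 0 40; python3 nx.py 0.553 0.089 0.28
```

```text
t 0.1 p [0.2137 0.4791 0.2308] yang 66.0 w 0.0855 gf 0.0 F [-0.  -0.6 -0.2] tilt 0.07
N 14 linear [-0.0335, -0.0156, -0.0035] twist 0.00 world d [ 0.339 -0.39   0.049]
time_s: 0.52
ee_pos: [0.3338, 0.3404, 0.2488]
ee_rot: [0.208, 0.978, -0.0, -0.0]
ft_force: [1.1, 0.7, 0.1]
width: 0.0851
grasp_force: 0.0
t 0.5 p [0.3338 0.3404 0.2488] yang 66.0 w 0.0851 gf 0.0 F [1.1 0.7 0.1] tilt 0.02
N 9 linear [-0.0336, -0.0156, -0.0035] twist 0.00 world d [ 0.219 -0.251  0.031]
```

```bash
python3 -m pendant '{"linear":[[-0.0336,-0.0156,-0.005],[-0.0336,-0.0156,-0.005],[-0.0336,-0.0156,-0.005],[-0.0336,-0.0156,-0.005],[-0.0336,-0.0156,-0.005]],"twist":[-6.8,-6.8,-6.8,-6.8,-6.8]}'|head -1;  python3 nx.py 0.553 0.089 0.28 =189
```

```text
time_s: 0.93
t 0.9 p [0.4783 0.2364 0.2733] yang 99.3 w 0.0850 gf 0.0 F [1.3 1.1 0.9] tilt 0.02
twist total -89.7 -> q6 -90
N 13 linear [0.0057, -0.0129, -0.0005] twist -6.90 world d [ 0.075 -0.147  0.007]
```

```bash
python3 -m pendant '{"linear":[[0.0057,-0.0129,-0.0005],[0.0057,-0.0129,-0.0005],[0.0057,-0.0129,-0.0005],[0.0057,-0.0129,-0.0005],[0.0057,-0.0129,-0.0005]],"twist":[-6.9,-6.9,-6.9,-6.9,-6.9]}'|head -1; python3 -m pendant '{"linear":[[0.0057,-0.0129,-0.0005],[0.0057,-0.0129,-0.0005],[0.0057,-0.0129,-0.0005],[0.0057,-0.0129,-0.0005],[0.0057,-0.0129,-0.0005]],"twist":[-6.9,-6.9,-6.9,-6.9,-6.9]}'|head -1; python3 -m pendant '{"linear":[[0.0057,-0.0129,-0.0005],[0.0057,-0.0129,-0.0005],[0.0057,-0.0129,-0.0005],[0,0,0],[0,0,0]],"twist":[-6.9,-6.9,-6.9,0,0]}'|head -1
python3 nx.py 0.553 0.089 0.183 =189
python3 - <<'E'
from h import *
save('wrist','w1',scale=1.5); save('top','top1'); save('scene','scene1')
print(proj(cam('wrist'),[.554,.088,.219]).round(1))
E
```

```text
time_s: 1.35
time_s: 1.77
time_s: 2.18
t 2.2 p [0.5512 0.0902 0.279 ] yang -171.5 w 0.0854 gf 0.0 F [-0.7 -0.9  0.8] tilt 0.07
[253.2 206.4]Traceback (most recent call last):
  File "nx.py", line 17, in <module>
    ang=-best[0]; print('twist total %.1f -> q6 %.0f'%(ang,best[1]))
         ~~~~^^^
TypeError: 'NoneType' object is not subscriptable
```

View pics/w1.png

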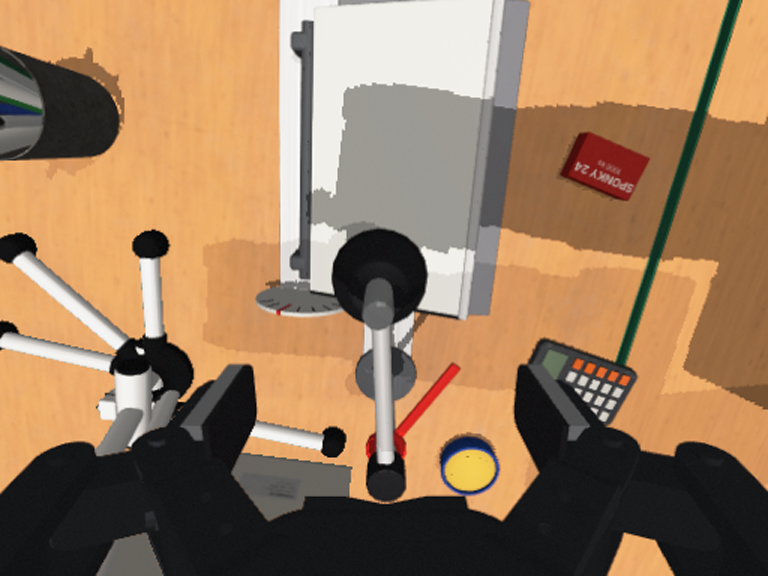

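```bash
python3 - <<'E'
from h import *
c=cam('wrist'); P=lambda u,v,z:onz(c,(u/1.5,v/1.5),z)[:2].round(4)
print('post top',P(386,474,.165),'pin top',P(378,290,.219),P(378,302,.219),'tip',P(457,367,.13),'red hub centre',P(386,447,.13),'arm near',P(385,455,.16),'arm far',P(380,320,.16))
E
python3 nx.py 0.553 0.089 0.183
```

```text
post top [0.53   0.2248] pin top [0.5563 0.0784] [0.5554 0.0843] tip [0.4885 0.1533] red hub centre [0.5294 0.2282] arm near [0.5325 0.2133] arm far [0.5505 0.1148]
t 2.3 p [0.5506 0.0908 0.2795] yang -171.5 w 0.0851 gf 0.0 F [ 0.   0.2 -0.6] tilt 0.04
N 3 linear [0.0007, -0.0007, 0.0322] twist 0.00 world d [ 0.002 -0.002 -0.096]
```

```bash
python3 -m pendant '{"linear":[[-0.0027,-0.003,0.032],[0,0,0.032],[0,0,0.032],[0,0,0],[0,0,0]],"twist":[0,0,0,0,0]}'|head -2; python3 -m pendant '{"linear":[[0,0,0],[0,0,0],[0,0,0],[0,0,0],[0,0,0]],"twist":[0,0,0,0,0]}' 1 30;python3 -m pendant '{"linear":[[0,0,0],[0,0,0],[0,0,0],[0,0,0],[0,0,0]],"twist":[0,0,0,0,0]}'; python3 nx.py 0.553 0.089 0.183
```

```text
time_s: 2.75
ee_pos: [0.5524, 0.0938, 0.1832]
time_s: 3.17
ee_pos: [0.5543, 0.0935, 0.1845]
ee_rot: [0.758, -0.652, 0.001, -0.0]
ft_force: [-0.8, -0.3, 0.4]
width: 0.0253
grasp_force: 0.0
time_s: 3.58
ee_pos: [0.5542, 0.0935, 0.1842]
ee_rot: [0.758, -0.652, 0.0, -0.0]
ft_force: [-1.7, -0.5, 5.9]
width: 0.0153
grasp_force: 29.2
t 3.6 p [0.5542 0.0935 0.1842] yang -171.3 w 0.0153 gf 29.2 F [-1.7 -0.5  5.9] tilt 0.05
N 1 linear [0.0043, 0.0018, 0.0012] twist 0.00 world d [-0.001 -0.004 -0.001]
```

```bash
python3 -m pendant '{"linear":[[-0.001,0.016,0],[-0.001,0.016,0],[-0.001,0.016,0],[-0.001,0.016,0],[-0.001,0.016,0]],"twist":[6.9,6.9,6.9,6.9,6.9]}'|head -5; python3 -m pendant '{"linear":[[-0.001,0.016,0],[-0.001,0.016,0],[-0.001,0.016,0],[-0.001,0.016,0],[-0.001,0.016,0]],"twist":[6.9,6.9,6.9,6.9,6.9]}'|head -5; python3 -m pendant '{"linear":[[-0.001,0.016,0],[-0.001,0.016,0],[-0.001,0.016,0],[-0.001,0.016,0],[0,0,0]],"twist":[6.9,6.9,6.9,6.9,0]}'; python3 nx.py 0.393 0.225 0.183
```

```text
time_s: 4.0
ee_pos: [0.4749, 0.1029, 0.1841]
ee_rot: [-0.528, 0.849, -0.002, -0.001]
ft_force: [-2.5, -11.9, 10.3]
width: 0.0156
time_s: 4.42
ee_pos: [0.4136, 0.1568, 0.1837]
ee_rot: [-0.252, 0.968, -0.002, -0.004]
ft_force: [-19.0, -15.7, 23.6]
width: 0.0153
time_s: 4.83
ee_pos: [0.3946, 0.2219, 0.1831]
ee_rot: [-0.015, 1.0, 0.0, -0.005]
ft_force: [-26.1, 0.6, 18.6]
width: 0.015
grasp_force: 32.2
t 4.8 p [0.3946 0.2219 0.1831] yang 91.7 w 0.0150 gf 32.2 F [-26.1   0.6  18.6] tilt 0.60
N 1 linear [0.0015, 0.0031, 0.0002] twist 0.00 world d [-0.002  0.003 -0.   ]
```

```bash
python3 -m pendant '{"linear":[[0,0,0],[0,0,0],[0,0,0],[0,0,0],[0,0,0]],"twist":[0,0,0,0,0]}' 0 25|head -1; python3 -m pendant '{"linear":[[0,0,0],[0,0,-0.03],[0,0,-0.03],[0,0,-0.03],[0,0,0]],"twist":[0,0,0,0,0]}' ; python3 nx.py 0.5226 -0.136 0.2 5.1
```

```text
time_s: 5.25
time_s: 5.67
ee_pos: [0.4034, 0.2214, 0.2787]
ee_rot: [-0.018, 1.0, 0.001, 0.004]
ft_force: [0.4, -0.4, 1.0]
width: 0.0854
grasp_force: 0.0
t 5.7 p [0.4034 0.2214 0.2787] yang 92.1 w 0.0854 gf 0.0 F [ 0.4 -0.4  1. ] tilt 0.44
twist total 87.0 -> q6 70
N 13 linear [-0.0266, -0.0177, 0.006] twist 6.69 world d [ 0.119 -0.357 -0.079]
```

```bash
python3 -m pendant '{"linear":[[-0.0266,-0.0177,0],[-0.0266,-0.0177,0],[-0.0266,-0.0177,0],[-0.0266,-0.0177,0],[-0.0266,-0.0177,0]],"twist":[6.7,6.7,6.7,6.7,6.7]}'|head -1; python3 -m pendant '{"linear":[[-0.0266,-0.0177,0],[-0.0266,-0.0177,0],[-0.0266,-0.0177,0.01],[-0.0266,-0.0177,0.01],[-0.0266,-0.0177,0.01]],"twist":[6.7,6.7,6.7,6.7,6.7]}'|head -1; python3 -m pendant '{"linear":[[-0.0266,-0.0177,0.02],[-0.0266,-0.0177,0.02],[-0.0266,-0.0177,0.01],[0,0,0],[0,0,0]],"twist":[6.7,6.7,6.7,0,0]}'|head -1
python3 nx.py 0.5226 -0.136 0.058 5.1
python3 - <<'E'
from h import *
save('wrist','w2',scale=1.5); save('top','top2'); 
print('grip pred',proj(cam('wrist'),[.5226,-.131,.077]).round(1)*1.5)
E
```

```text
time_s: 6.08
time_s: 6.5
time_s: 6.92
t 6.9 p [ 0.5178 -0.1385  0.1927] yang 4.8 w 0.0852 gf 0.0 F [0.6 0.1 0.3] tilt 0.10
twist total -0.3 -> q6 70
N 4 linear [0.0005, 0.0013, 0.0337] twist -0.08 world d [ 0.005  0.003 -0.135]
grip pred [389.7 274.2]
```

View pics/w2.png

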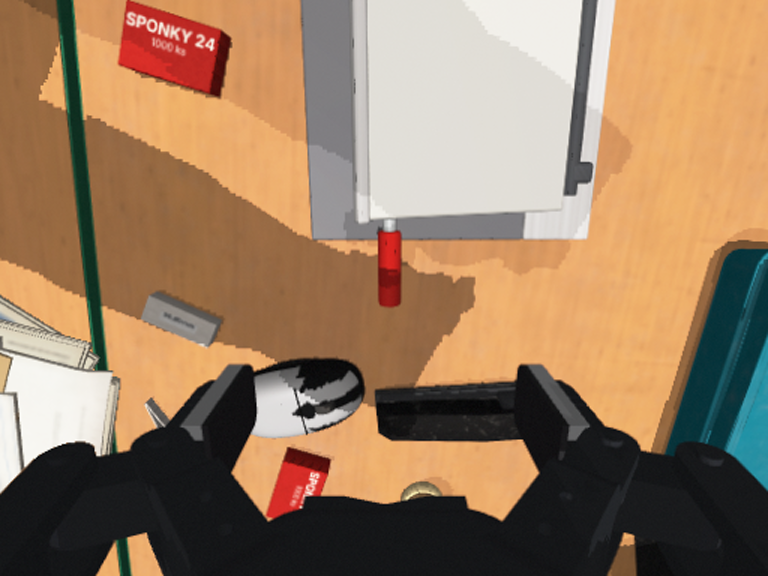

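```bash
python3 -m pendant '{"linear":[[0.002,0.004,0.0337],[0,0,0.0337],[0,0,0.0337],[0,0,0.0337],[0,0,0]],"twist":[0,0,0,0,0]}'|head -4; python3 -m pendant '{"linear":[[0,0,0],[0,0,0],[0,0,0],[0,0,0],[0,0,0]],"twist":[0,0,0,0,0]}' 1 25|head -1;python3 -m pendant '{"linear":[[0,0,0],[0,0,0],[0,0,0],[0,0,0],[0,0,0]],"twist":[0,0,0,0,0]}'; python3 - <<'E'
from h import *
o=get_obs();p=o['ee_pos'];x=np.array([.996,.089])
# tool frame y fwd along pad x; TCP path for theta
a0=.37
for a in np.r_[.37:1.93:10j]:
    print(a.round(2), 'dx %.4f dz %.4f'%(-.13*(np.cos(a)-np.cos(a0)), .13*(np.sin(a)-np.sin(a0))))
E
python3 nx.py
```

```text
time_s: 7.43
ee_pos: [0.5195, -0.1322, 0.054]
ee_rot: [0.675, 0.738, -0.001, -0.004]
ft_force: [-1.5, 0.2, -0.4]
time_s: 7.85
time_s: 8.27
ee_pos: [0.5195, -0.1354, 0.0589]
ee_rot: [0.676, 0.737, -0.002, -0.002]
ft_force: [-12.6, -4.7, 8.2]
width: 0.0128
grasp_force: 27.4
0.37 dx -0.0000 dz 0.0000
0.54 dx 0.0099 dz 0.0202
0.72 dx 0.0232 dz 0.0384
0.89 dx 0.0394 dz 0.0540
1.06 dx 0.0580 dz 0.0666
1.24 dx 0.0786 dz 0.0758
1.41 dx 0.1004 dz 0.0813
1.58 dx 0.1228 dz 0.0830
1.76 dx 0.1452 dz 0.0808
1.93 dx 0.1669 dz 0.0747
t 8.3 p [ 0.5195 -0.1354  0.0589] yang 4.9 w 0.0128 gf 27.4 F [-12.6  -4.7   8.2] tilt 0.33
```

```bash
python3 -m pendant '{"linear":[[0,0.0099,-0.0202],[0,0.0133,-0.0182],[0,0.0162,-0.0156],[0,0.0186,-0.0126],[0,0,0]],"twist":[0,0,0,0,0]}'|head -4; python3 -m pendant '{"linear":[[0,0.0206,-0.0092],[0,0.0218,-0.0055],[0,0.0224,-0.0017],[0,0.0224,0.0022],[0,0.0217,0.0061]],"twist":[0,0,0,0,0]}'|head -4;python3 -m pendant '{"linear":[[0,0,0],[0,0,0],[0,0,0]],"twist":[0,0,0]}'; python3 nx.py; python3 - <<'E'
from h import *
im=save('scene','scene2',(230,130,340,250),4.5); c=cam('top'); save('top','top3',(200,120,300,230),5)
o=get_obs();p=o['ee_pos'];d=p[:2]-np.array([.6433,-.1201]);dx=d@[.996,.089]
for s in(0,-.003):print(np.degrees(np.arctan2(p[2]+.019-.03,-dx+s)))
E
```

```text
time_s: 8.68
ee_pos: [0.5803, -0.1303, 0.1296]
ee_rot: [0.676, 0.737, -0.001, 0.0]
ft_force: [-14.5, 0.7, 31.6]
time_s: 9.1
ee_pos: [0.6893, -0.1206, 0.1352]
ee_rot: [0.676, 0.737, -0.0, 0.0]
ft_force: [-3.7, -1.8, 2.9]
time_s: 9.35
ee_pos: [0.6909, -0.1204, 0.1344]
ee_rot: [0.676, 0.737, 0.001, 0.002]
ft_force: [5.1, 0.3, -0.4]
width: 0.0129
grasp_force: 26.7
t 9.3 p [ 0.6909 -0.1204  0.1344] yang 5.0 w 0.0129 gf 26.7 F [ 5.1  0.3 -0.4] tilt 0.23
110.8748602462096
112.08026330801475
```

View pics/scene2.png

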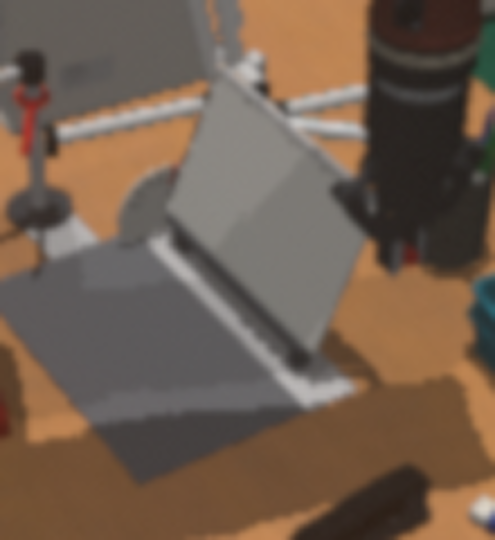

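```bash
python3 -m pendant '{"linear":[[0,0,0],[0,0,0],[0,0,0],[0,0,0],[0,0,0]],"twist":[0,0,0,0,0]}' 0 25|head -1; python3 -m pendant '{"linear":[[0,0,-0.02],[0,0,-0.03],[0,0,-0.03],[0,-0.03,-0.02],[0,-0.03,0]],"twist":[0,0,0,0,0]}'|head -2;python3 -m pendant '{"linear":[[0.03,-0.02,0],[0.03,-0.02,0],[0.03,-0.02,0],[0,0,0],[0,0,0]],"twist":[0,0,0,0,0]}'|head -4; python3 - <<'E'
from h import *
a=save('scene','scene3',(230,130,340,250)); b=save('top','top3',(190,130,310,230))
h=lambda i,s:cv2.resize(i,None,fx=s,fy=s,interpolation=cv2.INTER_CUBIC)
A=h(a,4);B=h(b,2.9); C=np.zeros((480,A.shape[1]+B.shape[1],3),np.uint8);C[:A.shape[0],:A.shape[1]]=A;C[:B.shape[0],A.shape[1]:]=B
print(C.shape,A.shape);cv2.imwrite('pics/c3.png',C[:,:,::-1])
E
```

```text
time_s: 9.87
time_s: 10.28
ee_pos: [0.6313, -0.1262, 0.2376]
time_s: 10.7
ee_pos: [0.5605, -0.0397, 0.2341]
ee_rot: [0.675, 0.738, 0.0, 0.0]
ft_force: [1.0, -1.4, 1.5]
(480, 788, 3) (480, 440, 3)
```

View pics/c3.png

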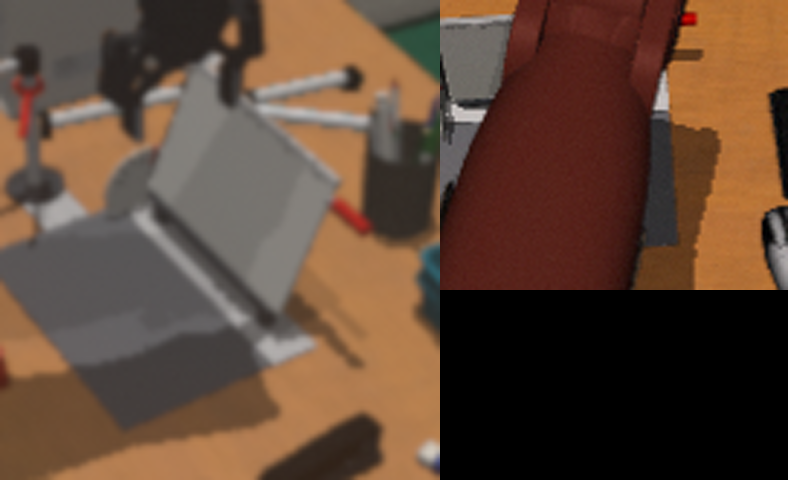

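```bash
python3 nx.py .47 -.42 .30; python3 -m pendant '{"linear":[[-0.036,-0.006,-0.006],[-0.036,-0.006,-0.006],[-0.036,-0.006,-0.006],[-0.036,-0.006,-0.006],[-0.036,-0.006,-0.006]],"twist":[0,0,0,0,0]}'|head -2;python3 -m pendant '{"linear":[[-0.036,-0.006,-0.006],[-0.036,-0.006,-0.006],[-0.036,-0.006,-0.006],[-0.036,-0.006,-0.006],[-0.036,-0.006,-0.006]],"twist":[0,0,0,0,0]}'|head -1;python3 -m pendant '{"linear":[[0,0,0],[0,0,0],[0,0,0]],"twist":[0,0,0]}'|head -2; python3 - <<'E'
from h import *
save('wrist','w4',scale=1.5)
np.save('pics/w4cam.npy',np.array(cam('wrist'),dtype=object),allow_pickle=True)
a=save('scene','scene4',(230,130,340,250)); b=save('top','top4',(190,130,310,230))
h=lambda i,s:cv2.resize(i,None,fx=s,fy=s,interpolation=cv2.INTER_CUBIC)
A=h(a,4);B=h(b,2.9); C=np.zeros((480,A.shape[1]+B.shape[1],3),np.uint8);C[:A.shape[0],:A.shape[1]]=A;C[:B.shape[0],A.shape[1]:]=B
cv2.imwrite('pics/c4.png',C[:,:,::-1])
E
```

```text
t 10.8 p [ 0.562  -0.0413  0.2338] yang 5.0 w 0.0856 gf 0.0 F [ 0.4 -0.4  0.3] tilt 0.06
N 11 linear [-0.0336, -0.0113, -0.006] twist 0.00 world d [-0.092 -0.379  0.066]
time_s: 11.22
ee_pos: [0.5473, -0.2259, 0.2636]
time_s: 11.63
time_s: 11.88
ee_pos: [0.5327, -0.4057, 0.2926]
```

View pics/c4.png

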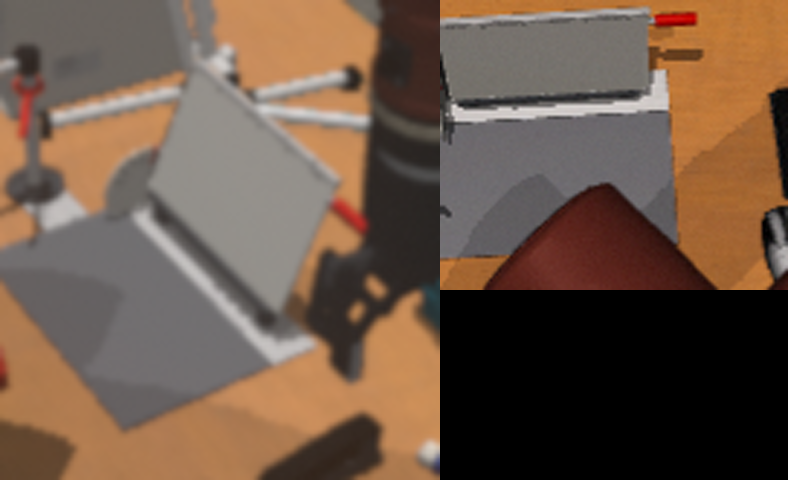

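View pics/w4.png

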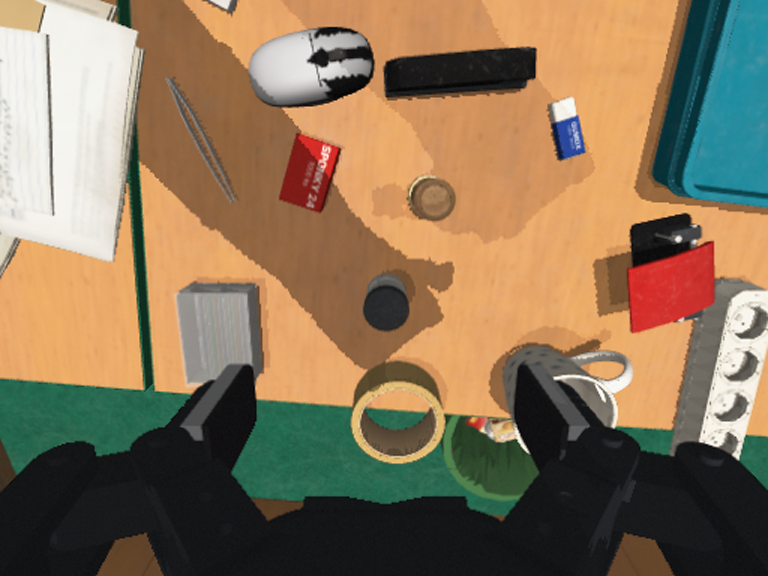

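```bash
cat > m2.py <<'E'
from h import *
ct,cs=cam('top'),cam('scene')
T=lambda u,v:(190+(u-440)/2.9,130+v/2.9)
S=lambda u,v:(230+u/4,130+v/4)
A=np.array([.6304,.0243]);x=np.array([.996,.089]);y=np.array([-.089,.996])
for n,t,s in(('peg end',(696,19),(369,229)),('peg root',(655,21),(335,203))):
    g,e=tri(ct,T(*t),cs,S(*s)); d=g[:2]-A; print(n,g.round(3),e.round(4),'x %.4f y %.4f z %.4f r %.4f ang %.1f'%(d@x,d@y,g[2]-.03,np.hypot(d@x,g[2]-.03),np.degrees(np.arctan2(g[2]-.03,-(d@x)))))
print('corner fr',onz(ct,T(678,246),.005).round(3),'pad back right',onz(ct,T(669,112),.005).round(3))
K=np.load('pics/w4cam.npy',allow_pickle=True); c=(K[0],K[1],K[2]); P=lambda u,v,z:onz(c,(u/1.5,v/1.5),z)[:2]
for n,a,b,z in(('stapler top ends',(386,66),(534,56),.046),('mouse ends base',(250,72),(373,60),.015),('box top',(301,134),(340,150),.02),('box top2',(280,196),(321,211),.02),('box r',(340,150),(321,211),.02),('stamp top',(432,197),(432,197),.073),('jar top',(386,304),(386,304),.054)):
    p,q=P(*a,z),P(*b,z); print(n,((p+q)/2).round(4),'len',np.linalg.norm(p-q).round(4),'ang %.1f'%(np.degrees(np.arctan2(*(q-p)[::-1]))))
im=np.load('pics/w4.npy').astype(int); 
print(P((310)*1.0,172,.02).round(4))
E
python3 m2.py
```

```text
peg end [ 0.692 -0.138  0.153] 0.0041 x 0.0472 y -0.1668 z 0.1231 r 0.1319 ang 111.0
peg root [ 0.688 -0.093  0.152] 0.0012 x 0.0465 y -0.1215 z 0.1220 r 0.1305 ang 110.9
corner fr [ 0.458 -0.129  0.005] pad back right [ 0.617 -0.116  0.005]
stapler top ends [ 0.581  -0.2506] len 0.1189 ang 8.7
mouse ends base [ 0.457  -0.2592] len 0.1079 ang 9.9
box top [ 0.4689 -0.3217] len 0.0371 ang -16.7
box top2 [ 0.453  -0.3776] len 0.0399 ang -15.3
box r [ 0.4795 -0.3549] len 0.0577 ang -104.5
stamp top [ 0.5681 -0.3576] len 0.0 ang 0.0
jar top [ 0.5396 -0.4575] len 0.0 ang 0.0
[ 0.4606 -0.3485]
```

```bash
python3 nx.py .5396 -.4575 .10; python3 -m pendant '{"linear":[[-0.015,0.001,0.038],[-0.015,0.001,0.038],[-0.015,0.001,0.038],[-0.0077,0.0004,0.038],[0,0,0.038]],"twist":[0,0,0,0,0]}' 0.3 30|head -2; python3 nx.py .5396 -.4575 .012
```

```text
t 12.0 p [ 0.5332 -0.404   0.2934] yang 5.0 w 0.0855 gf 0.0 F [-0.2  0.5 -0.1] tilt 0.02
N 6 linear [-0.009, 0.0003, 0.0322] twist 0.00 world d [ 0.006 -0.053 -0.193]
time_s: 12.45
ee_pos: [0.5412, -0.4576, 0.102]
t 12.4 p [ 0.5412 -0.4576  0.102 ] yang 5.0 w 0.0597 gf 0.0 F [ 0.5 -0.5  0.2] tilt 0.08
N 3 linear [0.0001, -0.0006, 0.03] twist 0.00 world d [-0.002  0.    -0.09 ]
```

```bash
python3 -m pendant '{"linear":[[0,-0.001,0.03],[0,0,0.03],[0,0,0.03],[0,0,0],[0,0,0]],"twist":[0,0,0,0,0]}'|head -4; python3 -m pendant '{"linear":[[0,0,0],[0,0,0],[0,0,0],[0,0,0],[0,0,0]],"twist":[0,0,0,0,0]}' 1 30; python3 -m pendant '{"linear":[[0,0,-0.03],[0,0,-0.03],[0,0,-0.03],[0,0,-0.03],[0,0,-0.03]],"twist":[0,0,0,0,0]}'; python3 nx.py .561 .119 .15
```

```text
time_s: 12.87
ee_pos: [0.5394, -0.4554, 0.0127]
ee_rot: [0.675, 0.737, 0.0, -0.002]
ft_force: [-0.4, -0.4, 0.6]
time_s: 13.28
ee_pos: [0.5414, -0.4581, 0.0164]
ee_rot: [0.676, 0.737, 0.0, 0.002]
ft_force: [-0.1, 1.2, 7.2]
width: 0.0404
grasp_force: 30.4
time_s: 13.7
ee_pos: [0.54, -0.4574, 0.1666]
ee_rot: [0.676, 0.737, -0.0, 0.001]
ft_force: [0.9, -0.8, -0.1]
width: 0.0405
grasp_force: 30.6
t 13.7 p [ 0.54   -0.4574  0.1666] yang 5.0 w 0.0405 gf 30.6 F [ 0.9 -0.8 -0.1] tilt 0.12
N 16 linear [0.0358, 0.0044, 0.001] twist 0.00 world d [ 0.021  0.576 -0.017]
```

```bash
python3 -m pendant '{"linear":[[0.036,0.0044,0],[0.036,0.0044,0],[0.036,0.0044,0],[0.036,0.0044,0],[0.036,0.0044,0]],"twist":[0,0,0,0,0]}'|head -1; python3 -m pendant '{"linear":[[0.036,0.0044,0],[0.036,0.0044,0],[0.036,0.0044,0],[0.036,0.0044,0],[0.036,0.0044,0]],"twist":[0,0,0,0,0]}'|head -1;python3 -m pendant '{"linear":[[0.036,0.0044,0],[0.036,0.0044,0],[0.036,0.0044,0],[0.036,0.0044,0],[0.036,0.0044,0]],"twist":[0,0,0,0,0]}'|head -2;python3 -m pendant '{"linear":[[0.033,0.0044,0.03],[0,0,0.03],[0,0,0.03],[0,0,0],[0,0,0]],"twist":[0,0,0,0,0]}'|head -4;  python3 nx.py .561 .119 .023
```

```text
time_s: 14.12
time_s: 14.53
time_s: 14.95
ee_pos: [0.5592, 0.0883, 0.165]
time_s: 15.37
ee_pos: [0.5596, 0.1174, 0.0759]
ee_rot: [0.676, 0.737, -0.001, -0.001]
ft_force: [1.0, -0.2, 0.2]
t 15.4 p [0.5596 0.1174 0.0759] yang 5.0 w 0.0404 gf 30.7 F [ 1.  -0.2  0.2] tilt 0.09
N 2 linear [0.0007, 0.0008, 0.0264] twist 0.00 world d [ 0.001  0.002 -0.053]
```

```bash
python3 -m pendant '{"linear":[[0,0,0.026],[0,0,0.02],[0,0,0.006],[0,0,0.001],[0,0,0]],"twist":[0,0,0,0,0]}';python3 -m pendant '{"linear":[[0,0,0],[0,0,0],[0,0,0]],"twist":[0,0,0]}' | sed -n 2,4p
```

```text
time_s: 15.78
ee_pos: [0.5615, 0.1172, 0.0243]
ee_rot: [0.676, 0.737, 0.001, 0.001]
ft_force: [1.3, 0.1, -1.1]
width: 0.0406
grasp_force: 30.7
ee_pos: [0.5611, 0.1175, 0.0238]
ee_rot: [0.676, 0.737, 0.001, 0.001]
ft_force: [-0.1, -0.2, -0.5]
```

```bash
for i in 1; do python3 -m pendant '{"linear":[[0,0,0.002],[0,0,0],[0,0,0]],"twist":[0,0,0]}' | sed -n '2p;4p'; python3 -m pendant '{"linear":[[0,0,0.002],[0,0,0],[0,0,0]],"twist":[0,0,0]}' | sed -n '2p;4p';python3 -m pendant '{"linear":[[0,0,0.002],[0,0,0],[0,0,0]],"twist":[0,0,0]}' | sed -n '2p;4p'; done
```

```text
ee_pos: [0.561, 0.1176, 0.0214]
ft_force: [-0.2, -0.5, 4.9]
ee_pos: [0.5612, 0.1177, 0.0207]
ft_force: [-5.4, 1.1, 22.3]
ee_pos: [0.5613, 0.1177, 0.0194]
ft_force: [-8.0, -0.2, 29.7]
```

```bash
python3 -m pendant '{"linear":[[0,0,-0.004],[0,0,0],[0,0,0]],"twist":[0,0,0]}' | sed -n '2p;4p'; python3 -m pendant '{"linear":[[0,0,0],[0,0,0],[0,0,0],[0,0,0]],"twist":[0,0,0,0]}' 0.3| sed -n '2p;4,5p';python3 -m pendant '{"linear":[[0,0,-0.03],[0,0,-0.04],[0,0,-0.04],[0,0,0],[0,0,0]],"twist":[0,0,0,0,0]}' | sed -n '2p;4p'; python3 nx.py .5681 -.3576 .13
```

```text
ee_pos: [0.5604, 0.1175, 0.0207]
ft_force: [0.1, 0.9, 0.1]
ee_pos: [0.5601, 0.1174, 0.0203]
ft_force: [-0.2, 0.2, -0.3]
width: 0.0597
ee_pos: [0.5621, 0.1176, 0.133]
ft_force: [0.2, 1.1, -0.7]
t 17.8 p [0.5621 0.1176 0.133 ] yang 5.0 w 0.0600 gf 0.0 F [ 0.2  1.1 -0.7] tilt 0.28
N 13 linear [-0.0365, -0.0027, 0.0002] twist 0.00 world d [ 0.006 -0.475 -0.003]
```

```bash
python3 -m pendant '{"linear":[[-0.0365,-0.0027,0],[-0.0365,-0.0027,0],[-0.0365,-0.0027,0],[-0.0365,-0.0027,0],[-0.0365,-0.0027,0]],"twist":[0,0,0,0,0]}'|head -1; python3 -m pendant '{"linear":[[-0.0365,-0.0027,0],[-0.0365,-0.0027,0],[-0.0365,-0.0027,0],[-0.0365,-0.0027,0],[-0.0365,-0.0027,0]],"twist":[0,0,0,0,0]}'|head -1; python3 -m pendant '{"linear":[[-0.0365,-0.0027,0],[-0.0365,-0.0027,0],[-0.0365,-0.0027,0],[0,0,0],[0,0,0]],"twist":[0,0,0,0,0]}'|head -2;  python3 nx.py .5681 -.3576 .02
python3 - <<'E'
from h import *
save('wrist','w5'); c=cam('wrist'); print(proj(c,[.5681,-.3576,.073]).round(1))
im=np.load('pics/w5.npy'); hsv=cv2.cvtColor(im,cv2.COLOR_RGB2HSV); 
u,v=proj(c,[.5681,-.3576,.073]).astype(int); cr=im[max(0,v-70):v+70,u-90:u+90]; cv2.imwrite('pics/w5c.png',cv2.resize(cr,None,fx=2.5,fy=2.5)[:,:,::-1]); print(u,v,cr.shape)
E
```

```text
time_s: 18.2
time_s: 18.62
time_s: 19.03
ee_pos: [0.5651, -0.3598, 0.1284]
t 19.0 p [ 0.5651 -0.3598  0.1284] yang 4.8 w 0.0597 gf 0.0 F [ 0.1  0.6 -0.9] tilt 0.15
N 3 linear [0.0006, 0.0011, 0.0361] twist 0.00 world d [ 0.003  0.002 -0.108]
[259.2 211. ]
259 211 (140, 180, 3)
```

View pics/w5c.png

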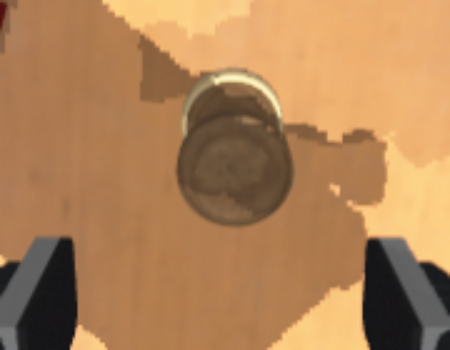

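```bash
python3 -m pendant '{"linear":[[0.001,0.003,0.036],[0,0,0.036],[0,0,0.036],[0,0,0],[0,0,0]],"twist":[0,0,0,0,0]}'|sed -n '2p;4p'; python3 -m pendant '{"linear":[[0,0,0],[0,0,0],[0,0,0],[0,0,0],[0,0,0]],"twist":[0,0,0,0,0]}' 1 30;python3 -m pendant '{"linear":[[0,0,0],[0,0,0],[0,0,0]],"twist":[0,0,0]}' |sed -n '2p;4,6p'; python3 -m pendant '{"linear":[[0,0,-0.03],[0,0,-0.03],[0,0,-0.03],[0,0,-0.03],[0,0,-0.03]],"twist":[0,0,0,0,0]}'; python3 nx.py .5663 .0594 .16
```

```text
ee_pos: [0.5679, -0.3545, 0.021]
ft_force: [0.4, -0.0, 0.7]
time_s: 19.92
ee_pos: [0.5708, -0.3579, 0.0254]
ee_rot: [0.676, 0.737, 0.0, 0.002]
ft_force: [-0.9, 1.4, 7.3]
width: 0.0336
grasp_force: 30.1
ee_pos: [0.5708, -0.3579, 0.0254]
ft_force: [0.0, 1.0, 8.0]
width: 0.0337
grasp_force: 30.1
time_s: 20.58
ee_pos: [0.5694, -0.3572, 0.1757]
ee_rot: [0.676, 0.737, 0.0, 0.001]
ft_force: [0.6, -0.5, -0.2]
width: 0.0337
grasp_force: 30.2
t 20.6 p [ 0.5694 -0.3572  0.1757] yang 5.0 w 0.0337 gf 30.2 F [ 0.6 -0.5 -0.2] tilt 0.12
N 11 linear [0.0378, 0.003, 0.0014] twist 0.00 world d [-0.003  0.417 -0.016]
```

```bash
python3 -m pendant '{"linear":[[0.0378,0.003,0],[0.0378,0.003,0],[0.0378,0.003,0],[0.0378,0.003,0],[0.0378,0.003,0]],"twist":[0,0,0,0,0]}'|head -1; python3 -m pendant '{"linear":[[0.0378,0.003,0],[0.0378,0.003,0],[0.0378,0.003,0],[0.0378,0.003,0],[0.0378,0.003,0]],"twist":[0,0,0,0,0]}'|head -2;python3 -m pendant '{"linear":[[0.0378,0.003,0.01],[0,0,0.036],[0,0,0.036],[0,0,0.036],[0,0,0]],"twist":[0,0,0,0,0]}'|head -4; python3 -m pendant '{"linear":[[0,0,0.015],[0,0,0.006],[0,0,0],[0,0,0]],"twist":[0,0,0,0]}'|sed -n '2p;4p'; python3 nx.py .5663 .0594 .0305
```

```text
time_s: 21.0
time_s: 21.42
ee_pos: [0.5667, 0.0238, 0.1742]
time_s: 21.83
ee_pos: [0.5622, 0.0604, 0.05]
ee_rot: [0.676, 0.737, -0.003, -0.003]
ft_force: [-2.8, -0.3, -0.6]
ee_pos: [0.5671, 0.0598, 0.0352]
ft_force: [0.1, -0.0, -0.5]
t 22.2 p [0.5671 0.0598 0.0352] yang 4.9 w 0.0338 gf 30.4 F [ 0.1 -0.  -0.5] tilt 0.09
N 1 linear [-0.0004, -0.0008, 0.0047] twist 0.00 world d [-0.001 -0.    -0.005]
```

```bash
python3 -m pendant '{"linear":[[0,0,0.003],[0,0,0.0015],[0,0,0],[0,0,0]],"twist":[0,0,0,0]}' | sed -n '2p;4p'; python3 -m pendant '{"linear":[[0,0,0.001],[0,0,0],[0,0,0]],"twist":[0,0,0]}' | sed -n '2p;4p'; python3 -m pendant '{"linear":[[0,0,0],[0,0,0],[0,0,0],[0,0,0]],"twist":[0,0,0,0]}' 0.3| sed -n '2p;4,5p';python3 -m pendant '{"linear":[[0,0,-0.03],[0,0,-0.04],[0,0,-0.04],[0,0,0],[0,0,0]],"twist":[0,0,0,0,0]}' | sed -n '2p;4p'; python3 nx.py .47 -.36 .2 -15
```

```text
ee_pos: [0.5671, 0.06, 0.0304]
ft_force: [-0.7, 0.1, 6.3]
ee_pos: [0.5671, 0.06, 0.0303]
ft_force: [-4.9, 0.4, 18.1]
ee_pos: [0.5662, 0.06, 0.0282]
ft_force: [0.1, 0.3, -0.1]
width: 0.0594
ee_pos: [0.568, 0.06, 0.1405]
ft_force: [-0.1, 0.2, -0.8]
t 23.5 p [0.568  0.06   0.1405] yang 5.0 w 0.0602 gf 0.0 F [-0.1  0.2 -0.8] tilt 0.27
twist total 20.0 -> q6 68
N 12 linear [-0.0357, -0.0056, -0.005] twist 1.66 world d [-0.098 -0.42   0.059]
```

```bash
python3 -m pendant '{"linear":[[-0.0355,-0.006,-0.006],[-0.0355,-0.006,-0.006],[-0.0355,-0.006,-0.006],[-0.0355,-0.006,-0.006],[-0.0355,-0.006,-0.006]],"twist":[1.7,1.7,1.7,1.7,1.7]}'|head -1; python3 -m pendant '{"linear":[[-0.0355,-0.006,-0.006],[-0.0355,-0.006,-0.006],[-0.0355,-0.006,-0.006],[-0.0355,-0.006,-0.006],[-0.0355,-0.006,-0.006]],"twist":[1.7,1.7,1.7,1.7,1.7]}'|head -1; python3 -m pendant '{"linear":[[-0.0355,-0.006,0],[-0.0355,-0.006,0],[0,0,0],[0,0,0]],"twist":[1.7,1.7,0,0]}'|head -2
cat > box.py <<'E'
from h import *
save('wrist','w6'); c=cam('wrist'); im=np.load('pics/w6.npy'); h=cv2.cvtColor(im,cv2.COLOR_RGB2HSV)
m=(((h[...,0]<6)|(h[...,0]>174))&(h[...,1]>150)&(h[...,2]>60)).astype(np.uint8)
m=cv2.morphologyEx(m,cv2.MORPH_CLOSE,np.ones((9,9)))
for k in cv2.findContours(m,cv2.RETR_EXTERNAL,cv2.CHAIN_APPROX_NONE)[0]:
    if cv2.contourArea(k)<400: continue
    P=np.array([onz(c,q,.02)[:2] for q in k[:,0]],np.float32); r=cv2.minAreaRect(P*1000); print(np.round(r[0],1),np.round(r[1],1),round(r[2],1), cv2.contourArea(k))
E
python3 box.py; python3 nx.py
```

```text
time_s: 23.92
time_s: 24.33
time_s: 24.67
ee_pos: [0.4609, -0.3581, 0.1964]
[ 459.2 -348. ] [62.4 39.6] 76.5 1909.0
t 24.7 p [ 0.4615 -0.3568  0.1967] yang -15.5 w 0.0598 gf 0.0 F [ 0.5  1.2 -1.2] tilt 0.15
```

```bash
python3 nx.py .4593 -.348 .003 -13.5; python3 -m pendant '{"linear":[[0.0018,-0.0009,0.039],[0.0018,-0.0009,0.039],[0.0018,-0.0009,0.039],[0.0018,-0.0009,0.039],[0.0018,-0.0009,0.033]],"twist":[-0.4,-0.4,-0.4,-0.4,-0.4]}'|head -2; python3 nx.py .4593 -.348 .003 -13.5
```

```text
t 24.7 p [ 0.4615 -0.3568  0.1967] yang -15.5 w 0.0598 gf 0.0 F [ 0.5  1.2 -1.2] tilt 0.15
twist total -2.0 -> q6 66
N 6 linear [0.0013, -0.0007, 0.0323] twist -0.33 world d [-0.002  0.009 -0.194]
time_s: 25.13
ee_pos: [0.4599, -0.3444, 0.0063]
t 25.1 p [ 0.4599 -0.3444  0.0063] yang -13.3 w 0.0599 gf 0.0 F [0.2 0.2 0.2] tilt 0.14
twist total 0.2 -> q6 66
N 1 linear [-0.0036, 0.0003, 0.0033] twist 0.22 world d [-0.001 -0.004 -0.003]
```

```bash
python3 -m pendant '{"linear":[[-0.002,0,0.002],[0,0,0],[0,0,0],[0,0,0],[0,0,0]],"twist":[0,0,0,0,0]}' 1 30|sed -n '2p;4,6p'; python3 -m pendant '{"linear":[[0,0,0],[0,0,0],[0,0,0]],"twist":[0,0,0]}'|sed -n '2p;4,6p'; python3 -m pendant '{"linear":[[0,0,-0.03],[0,0,-0.03],[0,0,-0.03],[0,0,-0.03],[0,0,0]],"twist":[0,0,0,0,0]}'|sed -n '2p;4,6p'; python3 nx.py .484 .082 .12 5.1
```

```text
ee_pos: [0.4612, -0.3502, 0.0093]
ft_force: [0.2, -0.1, -1.3]
width: 0.0391
grasp_force: 34.6
ee_pos: [0.4601, -0.3494, 0.0077]
ft_force: [0.2, 0.1, -0.9]
width: 0.0391
grasp_force: 34.6
ee_pos: [0.4622, -0.3515, 0.1331]
ft_force: [-0.0, 0.1, -0.5]
width: 0.0392
grasp_force: 34.7
t 26.2 p [ 0.4622 -0.3515  0.1331] yang -13.4 w 0.0392 gf 34.7 F [-0.   0.1 -0.5] tilt 0.50
twist total -18.5 -> q6 95
N 12 linear [0.0363, -0.0013, 0.0009] twist -1.54 world d [ 0.022  0.434 -0.013]
```

```bash
python3 -m pendant '{"linear":[[0.0363,-0.0013,0],[0.0363,-0.0013,0],[0.0363,-0.0013,0],[0.0363,-0.0013,0],[0.0363,-0.0013,0]],"twist":[-1.5,-1.5,-1.5,-1.5,-1.5]}'|head -1; python3 -m pendant '{"linear":[[0.0363,-0.0013,0],[0.0363,-0.0013,0],[0.0363,-0.0013,0],[0.0363,-0.0013,0],[0.0363,-0.0013,0]],"twist":[-1.5,-1.5,-1.5,-1.5,-1.5]}'|head -1; python3 -m pendant '{"linear":[[0.0363,-0.0013,0],[0.0363,-0.0013,0],[0,0,0.036],[0,0,0.036],[0,0,0]],"twist":[-1.5,-1.5,0,0,0]}'|head -2;python3 -m pendant '{"linear":[[0,0,0.03],[0,0,0],[0,0,0]],"twist":[0,0,0]}'|sed -n '2p;4p'; python3 nx.py .484 .082 .0135 5.1
```

```text
time_s: 26.63
time_s: 27.05
time_s: 27.47
ee_pos: [0.4793, 0.0849, 0.0504]
ee_pos: [0.4828, 0.084, 0.0255]
ft_force: [0.6, 0.4, -0.2]
t 27.7 p [0.4828 0.084  0.0255] yang 4.5 w 0.0393 gf 34.6 F [ 0.6  0.4 -0.2] tilt 0.13
twist total -0.6 -> q6 95
N 1 linear [-0.002, 0.0011, 0.012] twist -0.57 world d [ 0.001 -0.002 -0.012]
```

```bash
python3 -m pendant '{"linear":[[0,0,0.008],[0,0,0.003],[0,0,0],[0,0,0]],"twist":[0,0,0,0]}' | sed -n '2p;4p'; python3 -m pendant '{"linear":[[0,0,0.002],[0,0,0],[0,0,0]],"twist":[0,0,0]}' | sed -n '2p;4p'; python3 -m pendant '{"linear":[[0,0,0.001],[0,0,0],[0,0,0]],"twist":[0,0,0]}' | sed -n '2p;4p'
```

```text
ee_pos: [0.4839, 0.0842, 0.0147]
ft_force: [-0.5, -0.1, -1.2]
ee_pos: [0.4836, 0.0843, 0.0122]
ft_force: [0.2, 0.0, -0.6]
ee_pos: [0.4835, 0.0843, 0.0111]
ft_force: [-0.3, -0.6, 0.3]
```

```bash
python3 -m pendant '{"linear":[[0,0,0.001],[0,0,0],[0,0,0]],"twist":[0,0,0]}' | sed -n '2p;4p'; python3 -m pendant '{"linear":[[0,0,0.001],[0,0,0],[0,0,0]],"twist":[0,0,0]}' | sed -n '2p;4p'; python3 -m pendant '{"linear":[[0,0,0],[0,0,0],[0,0,0],[0,0,0]],"twist":[0,0,0,0]}' 0.3| sed -n '2p;4,5p';python3 -m pendant '{"linear":[[0,0,-0.03],[0,0,-0.04],[0,0,-0.04],[0,0,0],[0,0,0]],"twist":[0,0,0,0,0]}' | sed -n '2p;4p'; python3 nx.py .457 -.259 .2 99
```

```text
ee_pos: [0.4835, 0.0843, 0.01]
ft_force: [0.4, -0.9, -0.8]
ee_pos: [0.4836, 0.0843, 0.0096]
ft_force: [-3.0, -1.3, 9.6]
ee_pos: [0.4836, 0.0843, 0.009]
ft_force: [-0.2, -1.1, 0.3]
width: 0.0598
ee_pos: [0.4854, 0.0844, 0.1213]
ft_force: [0.6, -0.3, -0.9]
t 29.8 p [0.4854 0.0844 0.1213] yang 4.6 w 0.0599 gf 0.0 F [ 0.6 -0.3 -0.9] tilt 0.27
twist total 85.6 -> q6 141
N 13 linear [-0.0252, 0.0147, -0.0061] twist 6.58 world d [-0.028 -0.343  0.079]
```

```bash
python3 nx.py .457 -.259 .2 =99 14
```

```text
t 29.8 p [0.4854 0.0844 0.1213] yang 4.6 w 0.0599 gf 0.0 F [ 0.6 -0.3 -0.9] tilt 0.27
twist total -94.4 -> q6 -39
N 14 linear [-0.0166, -0.0221, -0.0056] twist -6.74 world d [-0.028 -0.343  0.079]
```

```bash
python3 -m pendant '{"linear":[[-0.0166,-0.0221,-0.0056],[-0.0166,-0.0221,-0.0056],[-0.0166,-0.0221,-0.0056],[-0.0166,-0.0221,-0.0056],[-0.0166,-0.0221,-0.0056]],"twist":[-6.74,-6.74,-6.74,-6.74,-6.74]}' 0|head -1; python3 -m pendant '{"linear":[[-0.0166,-0.0221,-0.0056],[-0.0166,-0.0221,-0.0056],[-0.0166,-0.0221,-0.0056],[-0.0166,-0.0221,-0.0056],[-0.0166,-0.0221,-0.0056]],"twist":[-6.74,-6.74,-6.74,-6.74,-6.74]}'|head -1; python3 -m pendant '{"linear":[[-0.0166,-0.0221,-0.0056],[-0.0166,-0.0221,-0.0056],[-0.0166,-0.0221,-0.0056],[-0.0166,-0.0221,-0.0056],[0,0,0]],"twist":[-6.74,-6.74,-6.74,-6.74,0]}'|head -1; python3 -m pendant '{"linear":[[0,0,0],[0,0,0]],"twist":[0,0]}'|head -2; python3 nx.py
python3 - <<'E'
from h import *
save('wrist','w7',scale=1.5); c=cam('wrist'); np.save('pics/w7cam.npy',np.array(c,dtype=object))
save('top','top7')
E
```

```text
time_s: 30.22
time_s: 30.63
time_s: 31.05
time_s: 31.22
ee_pos: [0.4535, -0.2576, 0.1958]
t 31.2 p [ 0.4535 -0.2576  0.1958] yang 98.5 w 0.0860 gf 0.0 F [-0.4 -0.   0.6] tilt 0.17
```

View pics/w7.png

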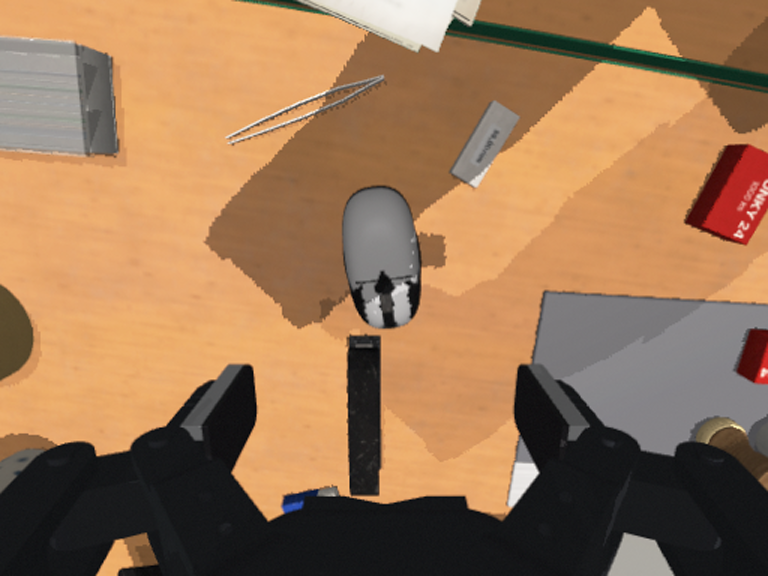

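```bash
python3 - <<'E'
from h import *
K=np.load('pics/w7cam.npy',allow_pickle=True); c=(K[0],K[1],K[2]); P=lambda u,v,z:onz(c,(u/1.5,v/1.5),z)[:2]
for n,a,b,z in(('mouse ends',(376,186),(386,328),.015),('mouse sides',(343,240),(421,255),.015),('stapler top',(364,346),(364,495),.047),('stapler base front',(347,336),(380,336),.003)):
    p,q=P(*a,z),P(*b,z); print(n,p.round(4),q.round(4),((p+q)/2).round(4),'len',np.linalg.norm(p-q).round(4),'ang %.1f'%(np.degrees(np.arctan2(*(q-p)[::-1]))))
E
python3 nx.py .458 -.259 .008 98.5
```

```text
mouse ends [ 0.4006 -0.2718] [ 0.5068 -0.2484] [ 0.4537 -0.2601] len 0.1088 ang 12.4
mouse sides [ 0.4428 -0.2903] [ 0.4453 -0.2313] [ 0.4441 -0.2608] len 0.0591 ang 87.5
stapler top [ 0.5106 -0.2639] [ 0.6387 -0.2463] [ 0.5746 -0.2551] len 0.1293 ang 7.8
stapler base front [ 0.523  -0.2781] [ 0.519  -0.2514] [ 0.521  -0.2648] len 0.027 ang 98.6
t 31.3 p [ 0.4536 -0.2573  0.1964] yang 98.6 w 0.0855 gf 0.0 F [ 0.3 -0.2 -0.2] tilt 0.12
twist total 0.1 -> q6 -38
N 5 linear [-0.0009, -0.0005, 0.0377] twist 0.02 world d [ 0.004 -0.002 -0.188]
```

```bash
python3 -m pendant '{"linear":[[0,-0.0005,0.038],[0,-0.0005,0.038],[0,-0.0005,0.038],[0,-0.0005,0.038],[0,-0.0005,0.036]],"twist":[-0.6,-0.6,-0.6,-0.6,-0.6]}'|head -2; python3 -m pendant '{"linear":[[0,0,0],[0,0,0]],"twist":[0,0]}'|head -2; python3 nx.py .453 -.26 .007 102;python3 -m pendant '{"linear":[[0,0,0],[0,0,0],[0,0,0],[0,0,0],[0,0,0]],"twist":[0,0,0,0,0]}' 1 40|sed -n '2p;4,6p'; python3 -m pendant '{"linear":[[0,0,-0.02],[0,0,-0.03],[0,0,-0.03],[0,0,-0.02],[0,0,0]],"twist":[0,0,0,0,0]}'|sed -n '2p;4,6p'; python3 nx.py .5336 -.0239 .1 95.1
```

```text
time_s: 31.73
ee_pos: [0.4541, -0.2598, 0.0077]
time_s: 31.9
ee_pos: [0.4533, -0.2593, 0.0085]
t 31.9 p [ 0.4533 -0.2593  0.0085] yang 101.6 w 0.0851 gf 0.0 F [ 1.1 -0.7 -0.3] tilt 0.25
twist total -0.4 -> q6 -42
N 1 linear [0.0004, -0.0006, 0.0015] twist -0.40 world d [-0.    -0.001 -0.002]
ee_pos: [0.4563, -0.2618, 0.0119]
ft_force: [-2.4, 2.7, 14.4]
width: 0.0497
grasp_force: 39.5
ee_pos: [0.4575, -0.2629, 0.1147]
ft_force: [0.1, -0.6, -0.5]
width: 0.0493
grasp_force: 41.4
t 32.7 p [ 0.4575 -0.2629  0.1147] yang 101.6 w 0.0493 gf 41.4 F [ 0.1 -0.6 -0.5] tilt 0.50
twist total 6.5 -> q6 -8
N 7 linear [-0.016, 0.0321, 0.002] twist 0.93 world d [ 0.076  0.239 -0.015]
```

```bash
python3 -m pendant '{"linear":[[-0.016,0.0321,0],[-0.016,0.0321,0],[-0.016,0.0321,0],[-0.016,0.0321,0],[-0.016,0.0321,0]],"twist":[0.93,0.93,0.93,0.93,0.93]}'|head -1; python3 -m pendant '{"linear":[[-0.016,0.0321,0],[-0.016,0.0321,0],[0,0,0.036],[0,0,0.036],[0,0,0]],"twist":[0.93,0.93,0,0,0]}'|sed -n '2p;4,6p';python3 -m pendant '{"linear":[[0,0,0.008],[0,0,0],[0,0,0]],"twist":[0,0,0]}'|sed -n '2p;4,6p'; python3 nx.py .5336 -.0239 .018 95.1
```

```text
time_s: 33.15
ee_pos: [0.527, -0.0204, 0.0325]
ft_force: [-2.3, -0.3, -2.6]
width: 0.0491
grasp_force: 41.3
ee_pos: [0.532, -0.0225, 0.0307]
ft_force: [-0.0, 0.3, -1.3]
width: 0.0494
grasp_force: 41.3
t 33.8 p [ 0.532  -0.0225  0.0307] yang 95.1 w 0.0494 gf 41.3 F [-0.   0.3 -1.3] tilt 0.11
twist total -0.0 -> q6 -8
N 1 linear [-0.0014, -0.0016, 0.0127] twist -0.04 world d [ 0.002 -0.001 -0.013]
```

```bash
python3 -m pendant '{"linear":[[0,0,0.009],[0,0,0.002],[0,0,0],[0,0,0]],"twist":[0,0,0,0]}' | sed -n '2p;4p'; python3 -m pendant '{"linear":[[0,0,0.002],[0,0,0],[0,0,0]],"twist":[0,0,0]}' | sed -n '2p;4p'; python3 -m pendant '{"linear":[[0,0,0.001],[0,0,0],[0,0,0]],"twist":[0,0,0]}' | sed -n '2p;4p'
```

```text
ee_pos: [0.5311, -0.022, 0.0184]
ft_force: [-0.1, -0.1, 0.0]
ee_pos: [0.5315, -0.022, 0.017]
ft_force: [-1.8, 0.5, 7.3]
ee_pos: [0.5315, -0.022, 0.0169]
ft_force: [-5.9, 0.3, 21.3]
```

```bash
python3 -m pendant '{"linear":[[0,0,-0.001],[0,0,0],[0,0,0],[0,0,0],[0,0,0]],"twist":[0,0,0,0,0]}' 0.15| sed -n '2p;4,5p';python3 -m pendant '{"linear":[[0,0,-0.03],[0,0,-0.04],[0,0,-0.04],[0,0,-0.03],[0,0,-0.02]],"twist":[0,0,0,0,0]}' | sed -n '2p;4p'; python3 nx.py .55 -.255 .2 98
python3 - <<'E'
from h import *
save('scene','scene8',(215,130,365,270),5);
E
```

```text
ee_pos: [0.531, -0.0219, 0.0161]
ft_force: [-0.0, 0.0, -1.0]
width: 0.0726
ee_pos: [0.5322, -0.0221, 0.1796]
ft_force: [0.5, 0.6, -0.5]
t 35.5 p [ 0.5322 -0.0221  0.1796] yang 95.1 w 0.0728 gf 0.0 F [ 0.5  0.6 -0.5] tilt 0.21
twist total -2.9 -> q6 -33
N 7 linear [0.0011, -0.0334, -0.0029] twist -0.41 world d [ 0.018 -0.233  0.02 ]
```

View pics/scene8.png

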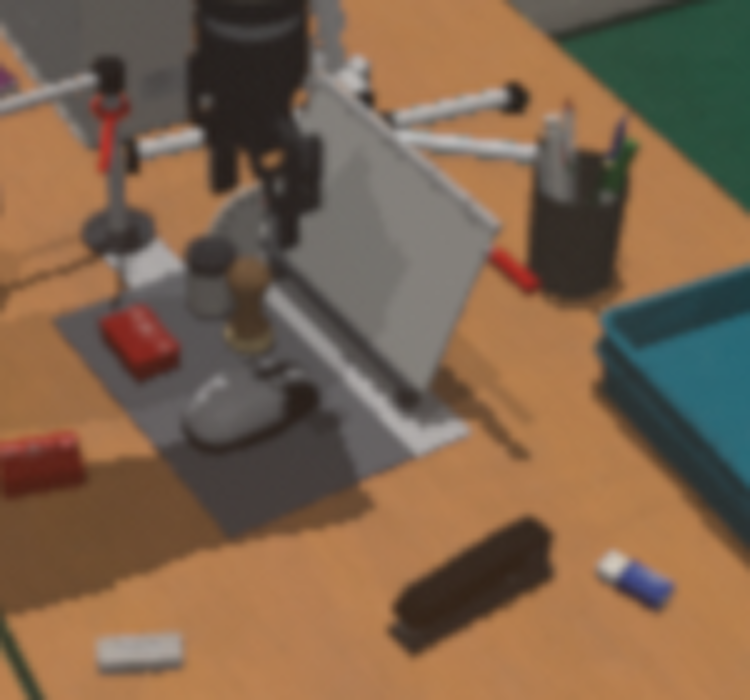

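```bash
python3 nx.py .575 -.255 .2 98; python3 -m pendant '{"linear":[[-0.0025,-0.034,-0.003],[-0.0025,-0.034,-0.003],[-0.0025,-0.034,-0.003],[-0.0025,-0.034,-0.003],[-0.0025,-0.034,-0.003]],"twist":[-0.4,-0.4,-0.4,-0.4,-0.4]}'|head -1;python3 -m pendant '{"linear":[[-0.0025,-0.034,-0.003],[-0.0025,-0.034,-0.003],[0,0,0],[0,0,0]],"twist":[-0.4,-0.4,0,0]}' 0.3|head -2
python3 - <<'E'
from h import *
save('wrist','w9',scale=1.5); c=cam('wrist'); im=np.load('pics/w9.npy')
m=(im.max(2)<70).astype(np.uint8); m[270:]=0
for k in cv2.findContours(m,cv2.RETR_EXTERNAL,cv2.CHAIN_APPROX_NONE)[0]:
    if cv2.contourArea(k)<500: continue
    r=cv2.minAreaRect(k); print('px',np.round(r[0],1),np.round(r[1],1),round(r[2],1))
    for z in(.005,.046):
        P=np.array([onz(c,q,z)[:2] for q in k[:,0]],np.float32); r=cv2.minAreaRect(P*1000); print(z,np.round(r[0],1),np.round(r[1],1),round(r[2],1))
E
python3 nx.py
```

```text
t 35.5 p [ 0.5336 -0.0223  0.1822] yang 95.1 w 0.0727 gf 0.0 F [ 1.2 -1.1  3.6] tilt 0.43
twist total -2.9 -> q6 -32
N 7 linear [-0.0022, -0.0337, -0.0025] twist -0.41 world d [ 0.041 -0.233  0.018]
time_s: 35.95
time_s: 36.28
ee_pos: [0.5744, -0.2583, 0.1963]
px [258.  181.5] [115.  22.] 90.0
0.005 [ 589.5 -252.9] [139.2  25.4] 8.6
0.046 [ 579.  -254.6] [122.1  22.3] 8.6
px [454.7 158.4] [32.1 98.8] 11.1
0.005 [531.6 -31.9] [112.4  38.9] 8.0
0.046 [528.2 -60.8] [98.6 34.1] 8.0
t 36.3 p [ 0.5742 -0.2568  0.1964] yang 97.8 w 0.0594 gf 0.0 F [ 0.3  1.3 -0.3] tilt 0.08
```

View pics/w9.png

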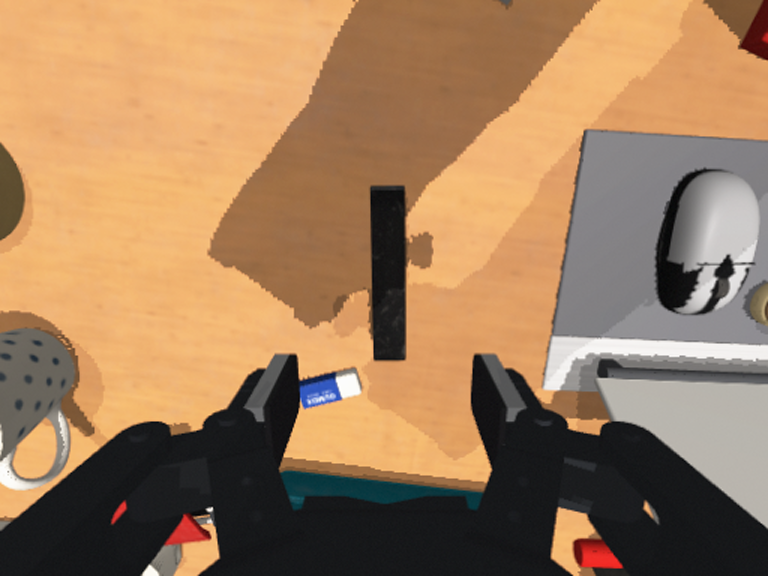

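```bash
python3 nx.py .582 -.2542 .010 98.6; python3 -m pendant '{"linear":[[-0.0016,0.0003,0.038],[-0.0016,0.0003,0.038],[-0.0016,0.0003,0.038],[-0.0016,0.0003,0.038],[-0.0016,0.0003,0.034]],"twist":[-0.2,-0.2,-0.2,-0.2,0]}'|head -2; python3 -m pendant '{"linear":[[0,0,0],[0,0,0]],"twist":[0,0]}'|head -2; python3 nx.py .582 -.2542 .01 98.6;python3 -m pendant '{"linear":[[0,0,0],[0,0,0],[0,0,0],[0,0,0],[0,0,0]],"twist":[0,0,0,0,0]}' 1 40|sed -n '2p;4,6p';python3 -m pendant '{"linear":[[0,0,0],[0,0,0],[0,0,0]],"twist":[0,0,0]}' |sed -n '2p;4,6p'; python3 -m pendant '{"linear":[[0,0,-0.02],[0,0,-0.03],[0,0,-0.03],[0,0,-0.02],[0,0,0]],"twist":[0,0,0,0,0]}'|sed -n '2p;4,6p'; python3 nx.py .540 -.0956 .1 95.1
```

```text
t 36.3 p [ 0.5742 -0.2568  0.1964] yang 97.8 w 0.0594 gf 0.0 F [ 0.3  1.3 -0.3] tilt 0.08
twist total -0.8 -> q6 -32
N 5 linear [-0.0017, 0.0003, 0.0373] twist -0.15 world d [ 0.008  0.003 -0.186]
time_s: 36.75
ee_pos: [0.5815, -0.2518, 0.0091]
time_s: 36.92
ee_pos: [0.5809, -0.2519, 0.0102]
t 36.9 p [ 0.5809 -0.2519  0.0102] yang 98.8 w 0.0596 gf 0.0 F [0.6 0.1 0.3] tilt 0.24
twist total 0.2 -> q6 -32
N 1 linear [-0.0008, -0.0024, 0.0002] twist 0.18 world d [ 0.001 -0.002 -0.   ]
ee_pos: [0.5838, -0.2547, 0.0138]
ft_force: [-0.1, -1.1, 7.1]
width: 0.0232
grasp_force: 39.4
ee_pos: [0.5838, -0.2547, 0.0138]
ft_force: [0.1, 1.2, 7.1]
width: 0.023
grasp_force: 39.4
ee_pos: [0.5851, -0.2555, 0.1174]
ft_force: [1.3, -0.7, -2.3]
width: 0.0228
grasp_force: 40.2
t 38.0 p [ 0.5851 -0.2555  0.1174] yang 98.7 w 0.0228 gf 40.2 F [ 1.3 -0.7 -2.3] tilt 0.51
twist total 3.6 -> q6 -15
N 5 linear [0.0049, 0.0329, 0.0033] twist 0.72 world d [-0.045  0.16  -0.017]
```

```bash
python3 -m pendant '{"linear":[[0.0049,0.0329,0],[0.0049,0.0329,0],[0.0049,0.0329,0],[0.0049,0.0329,0],[0.0049,0.0329,0]],"twist":[0.72,0.72,0.72,0.72,0.72]}'|head -1; python3 -m pendant '{"linear":[[0,0,0],[0,0,0.036],[0,0,0.036],[0,0,0.01],[0,0,0]],"twist":[0,0,0,0,0]}'|sed -n '2p;4,6p';python3 -m pendant '{"linear":[[0,0,0.006],[0,0,0],[0,0,0]],"twist":[0,0,0]}'|sed -n '2p;4,6p'; python3 nx.py .540 -.0956 .02 95.1
```

```text
time_s: 38.42
ee_pos: [0.5346, -0.0931, 0.0268]
ft_force: [-1.6, -0.3, -1.6]
width: 0.0231
grasp_force: 40.6
ee_pos: [0.5382, -0.0943, 0.0245]
ft_force: [0.3, 0.6, -1.2]
width: 0.023
grasp_force: 40.6
t 39.1 p [ 0.5382 -0.0943  0.0245] yang 95.1 w 0.0230 gf 40.6 F [ 0.3  0.6 -1.2] tilt 0.11
twist total -0.0 -> q6 -15
N 1 linear [-0.0017, -0.0015, 0.0045] twist -0.01 world d [ 0.002 -0.001 -0.004]
```

```bash
python3 -m pendant '{"linear":[[0,-0.001,0.004],[0,0,0.001],[0,0,0],[0,0,0]],"twist":[0,0,0,0]}' | sed -n '2p;4p'; python3 -m pendant '{"linear":[[0,0,0.001],[0,0,0],[0,0,0]],"twist":[0,0,0]}' | sed -n '2p;4p'; python3 -m pendant '{"linear":[[0,0,0],[0,0,0],[0,0,0],[0,0,0],[0,0,0]],"twist":[0,0,0,0,0]}' 0.5| sed -n '2p;4,5p';python3 -m pendant '{"linear":[[0,0,-0.03],[0,0,-0.04],[0,0,-0.04],[0,0,-0.04],[0,0,-0.04]],"twist":[0,0,0,0,0]}' | sed -n '2p;4p'; python3 nx.py .37 0 .3
```

```text
ee_pos: [0.5379, -0.0951, 0.0188]
ft_force: [0.3, -2.0, 1.8]
ee_pos: [0.5379, -0.0952, 0.0188]
ft_force: [-4.0, -0.8, 17.4]
ee_pos: [0.5372, -0.0947, 0.0171]
ft_force: [-0.3, -0.5, -0.6]
width: 0.0428
ee_pos: [0.5368, -0.0946, 0.2091]
ft_force: [2.2, -0.2, -0.4]
t 40.5 p [ 0.5368 -0.0946  0.2091] yang 95.1 w 0.0427 gf 0.0 F [ 2.2 -0.2 -0.4] tilt 0.01
N 6 linear [0.0263, 0.0182, -0.0151] twist 0.00 world d [-0.167  0.095  0.091]
```

```bash
python3 nx.py .395 .221 .29 92.3;  python3 -m pendant '{"linear":[[0.0125,0.034,-0.009],[0.0125,0.034,-0.009],[0.0125,0.034,-0.009],[0.0125,0.034,-0.009],[0.0125,0.034,-0.009]],"twist":[0.3,0.3,0.3,0.3,0.3]}' 0 30|head -1; python3 -m pendant '{"linear":[[0.0125,0.034,-0.009],[0.0125,0.034,-0.009],[0.0125,0.034,-0.009],[0.0125,0.034,-0.009],[0,0,0]],"twist":[0.3,0.3,0.3,0.3,0]}'|head -1;python3 -m pendant '{"linear":[[0,0,0],[0,0,0]],"twist":[0,0]}'|head -2; python3 nx.py .395 .221 .29 92.3
python3 - <<'E'
from h import *
save('wrist','w10',scale=1.5); c=cam('wrist'); np.save('pics/w10cam.npy',np.array(c,dtype=object))
save('top','top10'); print(proj(c,[.39,.221,.219])*1.5)
E
```

```text
t 40.5 p [ 0.5368 -0.0946  0.2091] yang 95.1 w 0.0427 gf 0.0 F [ 2.2 -0.2 -0.4] tilt 0.01
twist total 2.8 -> q6 27
N 10 linear [0.012, 0.0324, -0.0081] twist 0.28 world d [-0.142  0.316  0.081]
time_s: 40.92
time_s: 41.33
time_s: 41.5
ee_pos: [0.4042, 0.2027, 0.288]
t 41.5 p [0.4042 0.2027 0.288 ] yang 92.5 w 0.0853 gf 0.0 F [ 0.6 -0.5 -0.4] tilt 0.02
twist total 0.2 -> q6 27
N 1 linear [0.0084, 0.0186, -0.002] twist 0.16 world d [-0.009  0.018  0.002]
[424.55161654 281.82871319]
```

View pics/w10.png

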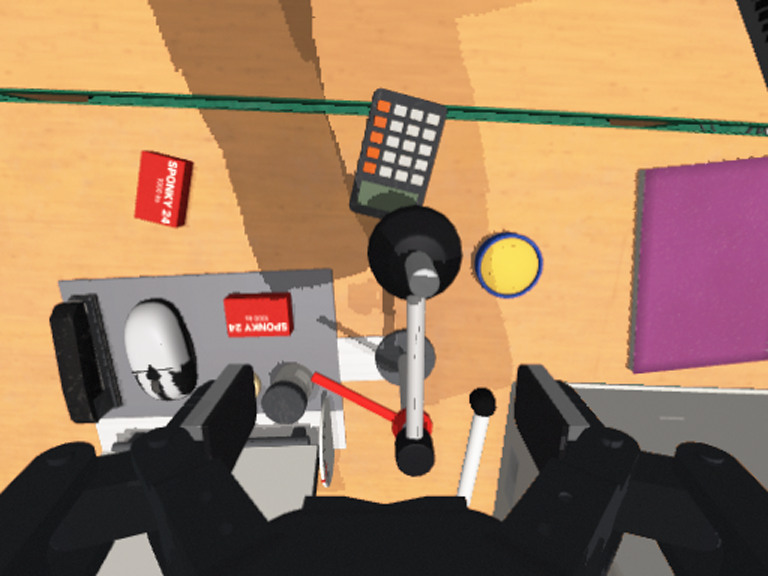

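```bash
python3 - <<'E'
from h import *
K=np.load('pics/w10cam.npy',allow_pickle=True); c=(K[0],K[1],K[2]); P=lambda u,v,z:onz(c,(u/1.5,v/1.5),z)[:2]
yaw=np.radians(5.09)
def ang(d): return -np.degrees(np.arctan2(d[1],d[0]))-90+np.degrees(yaw)
post=P(414,453,.165); tip=P(314,376,.13); hub=P(411,424,.13); pin=P(425,276,.219)
a1,a2=P(415,430,.16),P(416,300,.16)
print('post',post.round(4),'hub',hub.round(4),'tip',tip.round(4),'pin',pin.round(4),np.linalg.norm(pin-post),np.linalg.norm(tip-post),np.linalg.norm(tip-hub))
print('lamp',ang(pin-post)%360,ang(a2-a1)%360,'ptr',ang(tip-post),ang(tip-hub), 'needle dir',ang(tip-P(395,418,.13)))
# earlier view w1
post=np.array([.530,.2265])
print('ptr w1',ang(np.array([.4885,.1533])-post), 'w10 w/ post mean',ang(tip-post))
E
python3 nx.py .393 .220 .183 92.3
```

```text
post [0.5295 0.2278] hub [0.5289 0.2276] tip [0.4906 0.1521] pin [0.387 0.221] 0.1426476586076626 0.0850626026919127 0.0846373757202095
lamp 92.38163132474176 91.91386971049255 ptr 32.26816302683747 31.967223370662136 needle dir 33.14403663847169
ptr w1 34.640630430234594 w10 w/ post mean 32.963066656604155
t 41.6 p [0.4044 0.2019 0.2878] yang 92.3 w 0.0855 gf 0.0 F [-0.1 -1.  -0.6] tilt 0.05
twist total 0.0 -> q6 27
N 3 linear [0.0035, 0.0062, 0.0349] twist 0.01 world d [-0.011  0.018 -0.105]
```

```bash
python3 -m pendant '{"linear":[[0.013,0.0185,0],[0,0,0.036],[0,0,0.036],[0,0,0.032],[0,0,0]],"twist":[0,0,0,0,0]}'|sed -n '2p;4p'; python3 nx.py .390 .2207 .183 92.3; python3 -m pendant '{"linear":[[0,0,0],[0,0,0],[0,0,0],[0,0,0],[0,0,0]],"twist":[0,0,0,0,0]}' 1 30|head -1;python3 -m pendant '{"linear":[[0,0,0],[0,0,0],[0,0,0],[0,0,0],[0,0,0]],"twist":[0,0,0,0,0]}'; python3 nx.py
```

```text
ee_pos: [0.3872, 0.2184, 0.1791]
ft_force: [-1.7, -0.5, -0.7]
t 42.0 p [0.3872 0.2184 0.1791] yang 92.3 w 0.0853 gf 0.0 F [-1.7 -0.5 -0.7] tilt 0.52
twist total -0.0 -> q6 27
N 1 linear [-0.0028, 0.0022, -0.0039] twist -0.01 world d [0.003 0.002 0.004]
time_s: 42.43
time_s: 42.85
ee_pos: [0.391, 0.221, 0.1852]
ee_rot: [-0.021, 1.0, 0.0, 0.001]
ft_force: [-0.4, -0.4, 6.2]
width: 0.0153
grasp_force: 29.1
t 42.9 p [0.391  0.221  0.1852] yang 92.4 w 0.0153 gf 29.1 F [-0.4 -0.4  6.2] tilt 0.10
```

```bash
python3 -m pendant '{"linear":[[-0.0009,-0.016,0],[-0.0009,-0.016,0],[-0.0009,-0.016,0],[-0.0009,-0.016,0],[-0.0009,-0.016,0]],"twist":[-6.63,-6.63,-6.63,-6.63,-6.63]}'|head -1; python3 -m pendant '{"linear":[[-0.0009,-0.016,0],[-0.0009,-0.016,0],[-0.0009,-0.016,0],[-0.0009,-0.016,0],[0,0,0]],"twist":[-6.63,-6.63,-6.63,-6.63,0]}'|head -1; python3 -m pendant '{"linear":[[0,0,0],[0,0,0],[0,0,0]],"twist":[0,0,0]}'; python3 nx.py .4652 .1043 .185 152.1
```

```text
time_s: 43.27
time_s: 43.68
time_s: 43.93
ee_pos: [0.4661, 0.1055, 0.1853]
ee_rot: [-0.516, 0.857, 0.0, 0.003]
ft_force: [7.6, 8.1, 0.2]
width: 0.0152
grasp_force: 29.9
t 43.9 p [0.4661 0.1055 0.1853] yang 152.1 w 0.0152 gf 29.9 F [7.6 8.1 0.2] tilt 0.32
twist total 0.0 -> q6 -49
N 1 linear [0.0015, 0.0002, 0.0003] twist 0.01 world d [-0.001 -0.001 -0.   ]
```

Release, rise, and check the lamp against the pointer.

```bash
python3 -m pendant '{"linear":[[0,0,0],[0,0,0],[0,0,0],[0,0,0],[0,0,0]],"twist":[0,0,0,0,0]}' 0|head -1; python3 -m pendant '{"linear":[[0,0,0],[0,0,-0.03],[0,0,-0.03],[0,0,-0.035],[0,0,-0.035]],"twist":[0,0,0,0,0]}'|head -1;python3 -m pendant '{"linear":[[0,0,-0.02],[0,0,0],[0,0,0]],"twist":[0,0,0]}'|sed -n '2p;4p'
python3 - <<'E'
from h import *
save('wrist','w11',scale=1.5); c=cam('wrist'); np.save('pics/w11cam.npy',np.array(c,dtype=object))
E
```

```text
time_s: 44.35
time_s: 44.77
ee_pos: [0.4644, 0.104, 0.3349]
ft_force: [-0.6, 0.5, -0.6]
```

View pics/w11.png

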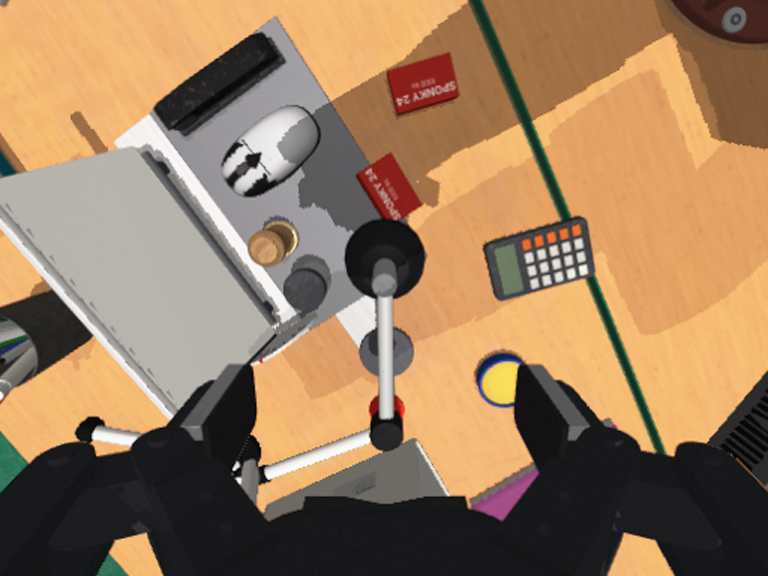

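```bash
sed -i "s/'w6'/'w12'/;s/w6.npy/w12.npy/" box.py; python3 box.py; python3 - <<'E'
import numpy as np
c=np.array([.530,.016]);x=np.array([.996,.089]);y=np.array([-.089,.996])
from h import *
K=cam('wrist')
for u,v in((358,172),(392,153),(420,203)):
    p=onz(K,(u/1.5,v/1.5),.022)[:2]-c; print('pad frame',(p@x).round(3),(p@y).round(3))
E
python3 nx.py .4652 .1043 .2 152.1
```

```text
[441.3  66.4] [41.6 61.9] 4.3 1047.0
[366.4  -6.3] [40.4 61.6] 77.6 1248.5
pad frame -0.07 0.027
pad frame -0.108 0.03
pad frame -0.105 0.086
t 45.1 p [0.4633 0.104  0.3331] yang 152.1 w 0.0851 gf 0.0 F [ 0.5 -0.3 -0.5] tilt 0.09
twist total -0.0 -> q6 -49
N 4 linear [-0.0003, -0.0004, 0.0333] twist -0.01 world d [ 0.002  0.    -0.133]
```

```bash
python3 -m pendant '{"linear":[[0,0,0.037],[0,0,0.037],[0,0,0.037],[0,0,0.037],[0,0,0]],"twist":[0,0,0,0,0]}'|sed -n '2p;4p'; python3 -m pendant '{"linear":[[0,0,0],[0,0,0],[0,0,0],[0,0,0],[0,0,0]],"twist":[0,0,0,0,0]}' 1 30|sed -n '2p;4p';python3 -m pendant '{"linear":[[0,0,0],[0,0,0],[0,0,0],[0,0,0],[0,0,0]],"twist":[0,0,0,0,0]}'|sed -n '2p;4,6p'
```

```text
ee_pos: [0.4583, 0.1036, 0.1793]
ft_force: [-1.3, 0.6, -0.4]
ee_pos: [0.4648, 0.1041, 0.1877]
ft_force: [-0.3, 0.6, -1.2]
ee_pos: [0.4645, 0.1041, 0.1873]
ft_force: [0.3, -0.7, 6.4]
width: 0.0152
grasp_force: 29.1
```

```bash
python3 -m pendant '{"linear":[[-0.0009,0.016,0],[-0.0009,0.016,0],[-0.0009,0.016,0],[-0.0009,0.016,0],[-0.0009,0.016,0]],"twist":[6.63,6.63,6.63,6.63,6.63]}'|head -1; python3 -m pendant '{"linear":[[-0.0009,0.016,0],[-0.0009,0.016,0],[-0.0009,0.016,0],[-0.0009,0.016,0],[0,0,0]],"twist":[6.63,6.63,6.63,6.63,0]}'|head -1; python3 -m pendant '{"linear":[[0,0,0],[0,0,0],[0,0,0]],"twist":[0,0,0]}'|sed -n '2p;4,6p';python3 -m pendant '{"linear":[[0,0,0],[0,0,0],[0,0,0],[0,0,0],[0,0,0]],"twist":[0,0,0,0,0]}' 0|head -1; python3 -m pendant '{"linear":[[0,0,0],[0,0,-0.03],[0,0,-0.03],[0,0,-0.03],[0,0,0]],"twist":[0,0,0,0,0]}'|sed -n '2p;4p'; python3 nx.py .4413 .0664 .2 4.3
```

```text
time_s: 46.78
time_s: 47.2
ee_pos: [0.389, 0.2212, 0.1873]
ft_force: [-7.9, 1.2, 13.5]
width: 0.0148
grasp_force: 30.4
time_s: 47.87
ee_pos: [0.3923, 0.2213, 0.2812]
ft_force: [0.7, 0.1, -0.2]
t 48.3 p [0.3923 0.2213 0.2812] yang 92.4 w 0.0857 gf 0.0 F [ 0.7  0.1 -0.2] tilt 0.42
twist total 88.1 -> q6 94
N 13 linear [-0.0114, -0.0078, 0.0062] twist 6.78 world d [ 0.049 -0.155 -0.081]
```

```bash
python3 -m pendant '{"linear":[[-0.0114,-0.0078,0],[-0.0114,-0.0078,0],[-0.0114,-0.0078,0],[-0.0114,-0.0078,0],[-0.0114,-0.0078,0]],"twist":[6.78,6.78,6.78,6.78,6.78]}' 0.25|head -1; python3 -m pendant '{"linear":[[-0.0114,-0.0078,0],[-0.0114,-0.0078,0],[-0.0114,-0.0078,0],[-0.0114,-0.0078,0.02],[-0.0114,-0.0078,0.02]],"twist":[6.78,6.78,6.78,6.78,6.78]}'|head -1;python3 -m pendant '{"linear":[[-0.0114,-0.0078,0.02],[-0.0114,-0.0078,0.02],[-0.0114,-0.0078,0],[0,0,0],[0,0,0]],"twist":[6.78,6.78,6.78,0,0]}'|sed -n '2p;4p'
sed -i "s/'w12'/'w13'/;s/w12.npy/w13.npy/" box.py; python3 box.py; python3 -c "
import numpy as np,cv2
im=np.load('pics/w13.npy');cv2.imwrite('pics/w13.png',im[:,:,::-1])"; python3 nx.py .4413 .0664 .05 4.3
```

```text
time_s: 48.7
time_s: 49.12
ee_pos: [0.4385, 0.0652, 0.1962]
ft_force: [0.1, 0.7, 0.8]
[368.1  -2.9] [46.1 61.7] 77.9 1688.5
[442.5  66.1] [41.7 64.6] 4.4 2027.0
[543.4 205.7] [102.3  13.9] 63.0 1188.0
t 49.6 p [0.439  0.0655 0.1965] yang 4.4 w 0.0639 gf 0.0 F [-0.3 -0.6 -0.5] tilt 0.05
twist total 0.1 -> q6 94
N 4 linear [0.0002, 0.0006, 0.0366] twist 0.03 world d [ 0.002  0.001 -0.147]
```

View pics/w13.png

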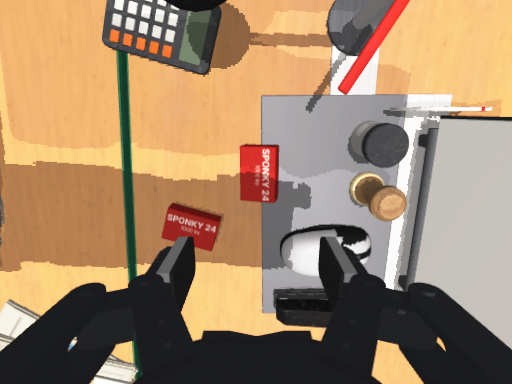

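```bash
python3 -m pendant '{"linear":[[0,0.0035,0.038],[0,0,0.038],[0,0,0.038],[0,0,0.038],[0,0,0.035]],"twist":[0,0,0,0,0]}'|sed -n '2p;4p'; python3 -m pendant '{"linear":[[0,0,0],[0,0,0],[0,0,0]],"twist":[0,0,0]}'|sed -n '2p;4p'; python3 -m pendant '{"linear":[[0,0,0],[0,0,0],[0,0,0],[0,0,0],[0,0,0]],"twist":[0,0,0,0,0]}' 1 30|sed -n '2p;4,6p'; python3 -m pendant '{"linear":[[0,0,0],[0,0,0],[0,0,0]],"twist":[0,0,0]}'|sed -n '2p;4,6p'
```

```text
ee_pos: [0.4428, 0.0664, 0.008]
ft_force: [1.5, 0.7, -0.9]
ee_pos: [0.4434, 0.0661, 0.0109]
ft_force: [-0.9, -0.4, 0.6]
ee_pos: [0.4437, 0.0658, 0.0113]
ft_force: [-1.7, 0.7, 11.1]
width: 0.0416
grasp_force: 28.5
ee_pos: [0.4437, 0.0658, 0.0113]
ft_force: [-1.2, 0.9, 10.6]
width: 0.0417
grasp_force: 28.5
```

```bash
python3 -m pendant '{"linear":[[0,0,-0.02],[0,0,-0.02],[0,0,-0.02],[0,0,0],[0,0,0]],"twist":[0,0,0,0,0]}'|sed -n '2p;4,6p';  python3 nx.py .486 .080 .05 5.1
```

```text
ee_pos: [0.4436, 0.0657, 0.0711]
ft_force: [-0.2, -0.3, -1.7]
width: 0.0413
grasp_force: 30.1
t 51.3 p [0.4436 0.0657 0.0711] yang 4.3 w 0.0413 gf 30.1 F [-0.2 -0.3 -1.7] tilt 0.25
twist total -0.8 -> q6 94
N 2 linear [0.0055, 0.0216, 0.0106] twist -0.41 world d [ 0.042  0.014 -0.021]
```

```bash
python3 -m pendant '{"linear":[[0.0055,0.0216,0],[0.0055,0.0216,0],[0,0,0.03],[0,0,0.015],[0,0,0]],"twist":[-0.4,-0.4,0,0,0]}'|sed -n '2p;4p'; python3 -m pendant '{"linear":[[0,0,0.006],[0,0,0],[0,0,0]],"twist":[0,0,0]}'|sed -n '2p;4p';python3 -m pendant '{"linear":[[0,0,0.002],[0,0,0],[0,0,0]],"twist":[0,0,0]}'|sed -n '2p;4p'
```

```text
ee_pos: [0.4816, 0.08, 0.0212]
ft_force: [-0.6, -0.1, -0.7]
ee_pos: [0.4844, 0.08, 0.0187]
ft_force: [0.1, 0.3, 0.4]
ee_pos: [0.4845, 0.08, 0.0167]
ft_force: [0.2, -0.3, -0.5]
```

```bash
python3 -m pendant '{"linear":[[0,0,0.002],[0,0,0],[0,0,0]],"twist":[0,0,0]}'|sed -n '2p;4p'; python3 -m pendant '{"linear":[[0,0,0.002],[0,0,0],[0,0,0]],"twist":[0,0,0]}'|sed -n '2p;4p';python3 -m pendant '{"linear":[[0,0,0.0015],[0,0,0],[0,0,0]],"twist":[0,0,0]}'|sed -n '2p;4p'
```

```text
ee_pos: [0.485, 0.0801, 0.0151]
ft_force: [0.1, -0.5, 6.5]
ee_pos: [0.4857, 0.0801, 0.0134]
ft_force: [0.3, 0.5, 9.8]
ee_pos: [0.4862, 0.0801, 0.012]
ft_force: [1.9, 0.3, 9.7]
```

```bash
python3 -m pendant '{"linear":[[0,0,0],[0,0,0],[0,0,0],[0,0,0],[0,0,0]],"twist":[0,0,0,0,0]}' 0.25|sed -n '2p;4,6p'; python3 -m pendant '{"linear":[[0,0,-0.03],[0,0,-0.038],[0,0,-0.038],[0,0,-0.038],[0,0,-0.038]],"twist":[0,0,0,0,0]}'|sed -n '2p;4p'; python3 -m pendant '{"linear":[[0,0,0],[0,0,0]],"twist":[0,0]}'|head -1
sed -i "s/'w13'/'w14'/;s/w13.npy/w14.npy/;s/,.02)\[:2\]/,.025)[:2]/" box.py; python3 box.py; python3 nx.py .391 .221 .29 92.4
```

```text
ee_pos: [0.484, 0.08, 0.0106]
ft_force: [-0.6, -0.4, 0.4]
width: 0.0641
grasp_force: 0.0
ee_pos: [0.4836, 0.08, 0.1946]
ft_force: [0.7, 0.2, -0.2]
time_s: 54.0
[3.692e+02 3.000e-01] [46.4 62.1] 77.8 1732.0
[486.   82.9] [39.2 61.7] 5.1 1975.0
[523.7 211.6] [134.   31.4] 54.4 1742.0
t 54.0 p [0.4844 0.08   0.193 ] yang 5.1 w 0.0642 gf 0.0 F [ 0.2 -0.1 -0.6] tilt 0.07
twist total -87.3 -> q6 27
N 13 linear [0.014, 0.003, -0.0075] twist -6.72 world d [-0.093  0.141  0.097]
```

```bash
python3 -m pendant '{"linear":[[0,0,-0.034],[0,0,-0.034],[0,0,-0.029],[0.014,0.003,0],[0.014,0.003,0]],"twist":[0,0,0,-6.72,-6.72]}' 0|head -1; python3 -m pendant '{"linear":[[0.014,0.003,0],[0.014,0.003,0],[0.014,0.003,0],[0.014,0.003,0],[0.014,0.003,0]],"twist":[-6.72,-6.72,-6.72,-6.72,-6.72]}'|head -1; python3 -m pendant '{"linear":[[0.014,0.003,0],[0.014,0.003,0],[0.014,0.003,0],[0.014,0.003,0],[0.014,0.003,0]],"twist":[-6.72,-6.72,-6.72,-6.72,-6.72]}'|head -1;python3 -m pendant '{"linear":[[0.014,0.003,0],[0,0,0],[0,0,0]],"twist":[-6.72,0,0]}'|head -2; python3 nx.py .390 .221 .184 92.4
```

```text
time_s: 54.47
time_s: 54.88
time_s: 55.3
time_s: 55.55
ee_pos: [0.3909, 0.221, 0.2885]
t 55.5 p [0.3909 0.221  0.2885] yang 92.3 w 0.0854 gf 0.0 F [-0.1  0.2  0.6] tilt 0.12
twist total -0.1 -> q6 27
N 3 linear [0.0002, 0.0, 0.0348] twist -0.02 world d [-0.001  0.    -0.105]
```

```bash
python3 -m pendant '{"linear":[[0,0,0.035],[0,0,0.035],[0,0,0.034],[0,0,0],[0,0,0]],"twist":[0,0,0,0,0]}'|sed -n '2p;4p'; python3 -m pendant '{"linear":[[0,0,0],[0,0,0],[0,0,0],[0,0,0],[0,0,0]],"twist":[0,0,0,0,0]}' 1 30|head -1;python3 -m pendant '{"linear":[[0,0,0],[0,0,0],[0,0,0],[0,0,0],[0,0,0]],"twist":[0,0,0,0,0]}'|sed -n '2p;4,6p'; python3 nx.py
```

```text
ee_pos: [0.3908, 0.2203, 0.1847]
ft_force: [0.5, 0.1, 0.6]
time_s: 56.38
ee_pos: [0.3919, 0.2212, 0.1863]
ft_force: [-0.8, -0.0, 5.7]
width: 0.0152
grasp_force: 29.1
t 56.8 p [0.3919 0.2212 0.1863] yang 92.4 w 0.0152 gf 29.1 F [-0.8 -0.   5.7] tilt 0.06
```

```bash
python3 -m pendant '{"linear":[[-0.0009,-0.016,0],[-0.0009,-0.016,0],[-0.0009,-0.016,0],[-0.0009,-0.016,0],[-0.0009,-0.016,0]],"twist":[-6.63,-6.63,-6.63,-6.63,-6.63]}'|head -1; python3 -m pendant '{"linear":[[-0.0009,-0.016,0],[-0.0009,-0.016,0],[-0.0009,-0.016,0],[-0.0009,-0.016,0],[0,0,0]],"twist":[-6.63,-6.63,-6.63,-6.63,0]}'|head -1; python3 -m pendant '{"linear":[[0,0,0],[0,0,0],[0,0,0]],"twist":[0,0,0]}'; python3 nx.py .4652 .1043 .185 152.1
```

```text
time_s: 57.22
time_s: 57.63
time_s: 57.88
ee_pos: [0.4671, 0.106, 0.1864]
ee_rot: [-0.516, 0.857, 0.001, 0.003]
ft_force: [5.5, 9.2, -0.4]
width: 0.0148
grasp_force: 29.9
t 57.9 p [0.4671 0.106  0.1864] yang 152.1 w 0.0148 gf 29.9 F [ 5.5  9.2 -0.4] tilt 0.31
twist total 0.0 -> q6 -49
N 1 linear [0.0024, 0.0009, 0.0014] twist 0.03 world d [-0.002 -0.002 -0.001]
```

```bash
python3 -m pendant '{"linear":[[0,0,0],[0,0,0],[0,0,0],[0,0,0],[0,0,0]],"twist":[0,0,0,0,0]}' 0|head -1; python3 -m pendant '{"linear":[[0,0,0],[0,0,-0.03],[0,0,-0.03],[0,0,-0.035],[0,0,-0.035]],"twist":[0,0,0,0,0]}'|head -1;python3 -m pendant '{"linear":[[0,0,-0.02],[0,0,0],[0,0,0]],"twist":[0,0,0]}'|sed -n '2p;4p'
sed -i "s/'w14'/'w15'/;s/w14.npy/w15.npy/" box.py; python3 box.py
python3 - <<'E'
from h import *
c=cam('wrist'); im=np.load('pics/w15.npy'); h=cv2.cvtColor(im,cv2.COLOR_RGB2HSV)
m=((h[...,0]<6)|(h[...,0]>174))&(h[...,1]>150)&(h[...,2]>60)
ys,xs=np.where(m[190:300,200:310]); print('red px near arm',len(xs),'rows',ys.min()+190,ys.max()+190,'cols',xs.min()+200,xs.max()+200)
# arm edges: bright low-sat pixels on rows between head and hub
post=np.array([.5297,.2272])
for r in (205,215,225,235,245):
    w=np.where((h[r,225:290,1]<60)&(h[r,225:290,2]>110))[0]+225
    if len(w): print(r,w.min(),w.max(),'arm centre world',onz(c,((w.min()+w.max())/2,r),.16)[:2].round(4))
th=np.radians(32.8-5.09+90)
for s in(.03,.06,.085):
    q=post+s*np.array([np.cos(-th-0),np.sin(-th)]); print('needle pred px',proj(c,[*q,.13]).round(1),'arm at same angle',proj(c,[*q,.16]).round(1))
E
```

```text
time_s: 58.3
time_s: 58.72
ee_pos: [0.4655, 0.1043, 0.3364]
ft_force: [-0.8, 0.7, 0.1]
[486.5  70.5] [40.  40.4] 4.9 560.0
[366.6  -5.7] [40.1 61. ] 77.9 1244.0
red px near arm 118 rows 263 277 cols 247 269
205 225 261 arm centre world [0.4954 0.1274]
215 229 262 arm centre world [0.4987 0.1394]
225 236 262 arm centre world [0.501  0.1522]
235 253 275 arm centre world [0.4914 0.1716]
245 253 270 arm centre world [0.5    0.1816]
needle pred px [257.2 251.5] arm at same angle [257.2 263.1]
needle pred px [257.1 230.4] arm at same angle [257.2 240.5]
needle pred px [257.1 212. ] arm at same angle [257.1 220.8]
```

```bash
python3 - <<'E'
from h import *
a=np.load('pics/scene4.npy');
save('scene','scene_end'); b=np.load('pics/scene_end.npy')
def peg(im):
    h=cv2.cvtColor(im,cv2.COLOR_RGB2HSV); m=((h[...,0]<6)|(h[...,0]>174))&(h[...,1]>150)&(h[...,2]>60)
    ys,xs=np.where(m[170:200,305:345]); return xs.mean()+305,ys.mean()+170,len(xs)
print(peg(np.load('pics/scene3.npy')),peg(b)); o=get_obs(); print(o['time_s'],o['ft_force'].round(1))
if np.hypot(*(np.subtract(peg(np.load('pics/scene3.npy'))[:2],peg(b)[:2])))<1.5: print(workorder.close_job())
E
```

```text
(np.float64(317.94594594594594), np.float64(183.83783783783784), 37) (np.float64(317.7714285714286), np.float64(183.77142857142857), 35)
59.0667 [-0.7 -0.3  0.5]
the job is handed in; nothing more can be done
None
```

The job is done and handed in at about 59 s: backdrop at about 111°, all five articles standing on the pad, lamp back over the pointer last. The red box was knocked half off the pad after the first lamp return, so I swung the lamp out, put the box back, and returned the lamp. I viewed 17 pictures, over the limit of 14.

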